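Open the dipping pot and stand the ladle in it

ROBOT

A 6-joint arm with a two-finger parallel gripper is mounted at the origin on the work surface. World frame = base frame: x ahead of the robot, y to its left, z up, the work surface at z = 0. Lengths are in m, angles in rad, forces in N, time in s.
With the tool pointing down it reaches from about 0.35 to 0.875 m from the base axis. Payload 4.2 kg.
Tool frame: the origin (TCP) lies between the finger pads; the fingertips stand 11 mm ahead of it and the grasp point (between the pads) lies 8 mm behind it; z points along the fingers, y is the line along which they close (so a half turn about z gives the same grasp; the last joint's range is limited). The gripper opens to 87 mm and grips with 3 to 60 N. Pads are 19 mm wide; open, the fingers measure 117 mm over their backs; the gripper's body (75 mm by 190 mm) begins 51 mm behind the grasp point.
Start: joints at [-0.972, 0.385, 0.008, 0, -1.194, -0.259], TCP at [0.208, -0.589, 0.234] pointing down, gripper open.
Joint ranges: [-3.14, 3.14], [-1.21, 2.06], [-1.07, 1.41], [-3.16, 2.05], [-2.99, -0.16], [-3.1, 3.1]. Speed limits (rad/s): [2.79, 2.79, 3.14, 3.14, 3.14, 3.14].

INTERFACE

Orientations are given as [roll, pitch, yaw] about the fixed x, y, z axes, in that order (R = Rz(yaw) Ry(pitch) Rx(roll)).
In Python, from plant import bot gives the robot as it stands.
- The arm moves only by the shell command python3 -m creep 'ROWS' [FORCE]. ROWS is a JSON object of lists of equal length, an entry for each row: "hand": the opening, from -1 (shut) to 1 (fully open); "translation": the shift along the tool's x, y, z in mm, a list of three; "yaw": the turn about the tool's z in degrees. A call has 1 to 10 rows; each row is the pose to reach, as a shift and turn from the pose commanded when the call began, along the tool's axes at that moment; what a row does not reach only later rows make up. A row lasts 1/12 s, in which the tool goes at most 41.7 mm and 7.16 degrees, less where a joint would pass 70% of its speed; a pose out of reach is approached as far as the arm can. A call with a gripper value outside its range is refused whole. The fingers move at their own pace and stop on an object; FORCE is the grip in N (left out, the last holds). Time passes only in rows, so rows that repeat a pose let the fingers close. It gives the time, the measured TCP pose, the force, the opening and the grip force at its end, in the units of the state.
- bot.sense(): the state, without advancing time (a new reading comes with each control period).
- bot.read_camera(name): name is "scene" or "side" or "wrist"; returns a dict with "color" (480x640x3 uint8, red, green, blue), "depth" (480x640 float32, m along the optical axis (not along the pixel's ray), 0 where there is no reading), "K" (3x3 intrinsics, pixels), "camera_from_world" (4x4, takes a point from world to camera coordinates); the wrist camera has in their place "T_tool_cam" (4x4, takes a point from camera to tool coordinates, whose origin is the TCP and whose axes are the flange's). Camera axes: x right, y down, z forward; pixel columns grow to the right and rows downward; lengths in m; the calibration is good to about 2 mm. The wrist camera is an equidistant fisheye: a pixel r from the principal point sees the ray r / f radians off the axis. A picture is of the moment at which its call begins: read the wrist's pose just before it.
- bot.sign_off(): hands the job in; it is judged then, once.
The state is a dict: "time": time; "joints": joint angles; "qvel": joint speeds; "effort": joint torques, N m; "tool_pos": TCP position; "ee_rot": TCP orientation; "contact_force": force on the tool from outside, world axes, zero at the start; "wrist_torque": the same for the moment, N m; "width": finger opening in m; "grip_force": force on a finger pad.
Only numpy, scipy, OpenCV 4.12 (cv2) and the standard library are available. Lean on these libraries where they do the work, as an engineer would, in place of code of your own. Each camera call takes 0.05 s, during which the arm holds its last target. There are 200 camera calls.

TASK

Get the dipping pot ready: take its lid off by the knob and lay it flat, right way up and wholly on the round wooden board, letting go only once it is down. Then lift the ladle (the one with the round cup, not the flat turner) off its hook under the wire shelf, lower it cup first into the open pot until you feel it stand on the plate inside, whose height is not known beforehand, and only then let go, so that its handle sticks up out of the pot. Do not press hard, leave the turner hanging, and do not shift the other things on the counter.

Things in the scene. Friction and masses are not known exactly. Their poses are not given: they have to be found in the camera images.
- pot: Straight-sided steel pot, fixed. Origin: centre of underside, on the counter; z up. Outer radius 65 mm, inner 61 mm, rim at z 110 mm; wire lugs on its +y and -y sides reach 88 mm out at z 84 to 92 mm. Inside, a round perforated plate (radius 58 mm) fills it; the plate's top lies at z 15 to 45 mm, different each time and not reported.
- lid: Loose steel lid, 300 g nominal, sitting on the pot. Origin: centre of the underside of its plug. Plug radius 57 mm from z 0 to 8 mm (hangs inside the pot), disc radius 68 mm from 8 to 12 mm, thin stem radius 7 mm from 12 to 26 mm, black round knob radius 13 mm from 26 to 52 mm. z up along the knob.
- board: Round wooden board, radius 95 mm, 15 mm thick, fixed. Origin: centre of the underside, on the counter.
- rail: Aluminium hanging rail, fixed. Origin on the counter; front is -x, y along the rail. Posts (radius 8, height 400 mm) at x 20, y +-145 mm on feet 160 x 28 x 10 mm; cross bar radius 7 mm at x 20, z 320 mm; two hooks at y +65 and -65 mm. Below the bar it is open front and back. See shelf for what is above.
- hook_a (a point): Hook at y +65 mm of the rail. Point: axis of its shank where it turns up (rail x -36, z 320 mm). Round steel, radius 4 mm: a level shank from the cross bar forward to this point, then up 14 mm to a tip at rail x -38 mm (top at z 338 mm). Axes as the rail.
- shelf (a point): Middle of the wire shelf above the hooks, at rail x 20, z 390 mm: four bars (8 mm) along y at rail x -65, -22, 62, 105 mm, z 386 to 394 mm, on side bars between the posts. No tool can come down on the hooks from above.
- hook_b (a point): The same point of the hook at y -65 mm of the rail.
- ladle: Loose steel ladle, about 160 g, hanging by its loop on either hook. Origin: underside of the loop's top, where it rests on the hook; z up along the handle, y along the rail. Loop opening 30 mm wide (y), z 0 to -44 mm, 6 mm wire; handle 14 (y) x 10 (x) mm, z -47 to -179 mm; neck bent to +x; round cup radius 30 mm on the handle's axis, z -216 to -260 mm. Mass centre near z -190 mm.
- ladle_foot (a point): Centre of the flat underside of the ladle's cup (cup base radius 26 mm), 260 mm below the ladle's origin.
- turner: Loose flat turner hanging from the other hook: same loop and handle as the ladle, but a flat blade 76 mm (y) by 3 mm by 75 mm, z -185 to -260 mm. Same origin and axes as the ladle. To be left hanging.
- shaker: Loose glass shaker jar, radius 26 mm, 85 mm high; origin: centre of underside. Leave alone.
- beaker: Loose white ceramic beaker, radius 36 mm, 75 mm high; origin: centre of underside. Leave alone.
- saucer: Loose white plate, radius 75 mm, 16 mm high; origin: centre of underside. Leave alone.
- bun: Loose doughnut, radius 44 mm, 35 mm high; origin: centre of underside. Leave alone.
- napkins: Loose carton of napkins, 110 x 110 x 50 mm; origin: centre of underside. Leave alone.

How it is judged:
By the outcome, as a careful person would: the job done as asked, in the order asked, and still so for the second after the job is handed in, with the robot touching nothing.
It also fails if it takes over 72 s, if anything falls off the work surface, if the arm or the gripper's body presses on something with over 40 N, if the wrist force passes 120 N, or if a joint passes its speed limit or range.

## Working session

There is one attempt and no reset: what is moved stays moved. The work goes in short steps, Python scripts to look and compute and a shell command to move; the robot and the scene stay as the last step left them, time stands still between calls to the robot, and variables do not carry over. Pictures are saved under pics/ and viewed, at most 13 in all, crops included, and the job is handed in when it is done.

```bash
ls; mkdir -p pics
python3 - <<'E'
from plant import bot
import cv2,numpy as np
print(bot.sense())
for n in ["scene","side"]:
    c=bot.read_camera(n); cv2.imwrite(f"pics/{n}.png",c["color"][...,::-1]); np.savez(f"{n}.npz",**c); print(n,c["K"],c["camera_from_world"])
E
```

```text
pics
{'time': 0.0, 'joints': array([-9.72390458e-01,  3.85586374e-01,  6.63661585e-03, -5.54082289e-04,
       -1.19398559e+00, -2.58592557e-01]), 'qvel': array([-0.00129101,  0.00199997, -0.00126426, -0.00043628,  0.00078203,
       -0.00014158]), 'effort': array([-9.00743271e-04, -3.90662777e+01,  1.87403280e+01,  4.21981037e+00,
        1.09458549e-02, -1.89342527e-04]), 'tool_pos': array([ 0.20815677, -0.58870717,  0.23243762]), 'ee_rot': array([ 3.13939307e+00, -4.93466804e-05, -2.80198372e+00]), 'contact_force': array([ 0.27125874,  0.74039   , -0.7760595 ]), 'wrist_torque': array([-0.01910858,  0.00952353,  0.0118354 ]), 'grip_force': 0.0, 'width': 0.08676135559056224}
scene [[516.4073626    0.         319.10099792]
 [  0.         516.4073626  243.29725126]
 [  0.           0.           1.        ]] [[-0.14648939  0.98909403  0.01529241  0.04954728]
 [ 0.78172618  0.12522271 -0.61092018 -0.23565919]
 [-0.60617246 -0.07753884 -0.79154449  2.10534197]
 [ 0.          0.          0.          1.        ]]
side [[576.74555266   0.         316.11978175]
 [  0.         576.74555266 234.98697787]
 [  0.           0.           1.        ]] [[ 0.99606933 -0.08848823  0.00396597 -0.48932167]
 [-0.05478535 -0.65063866 -0.75740867  0.2129536 ]
 [ 0.06960217  0.75421427 -0.65292907  1.71295193]
 [ 0.          0.          0.          1.        ]]
```

View pics/scene.png

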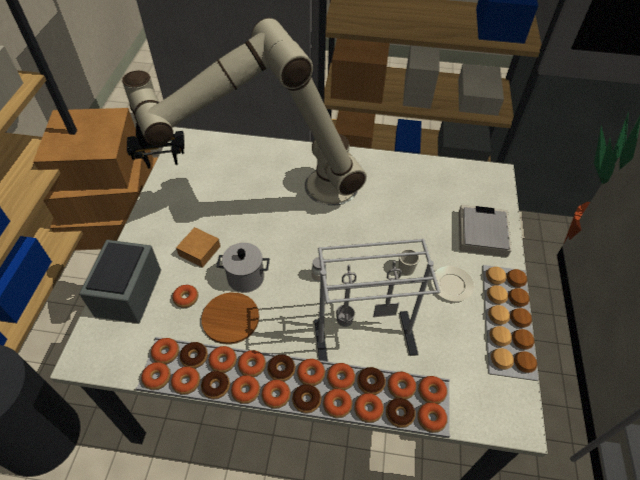

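View pics/side.png

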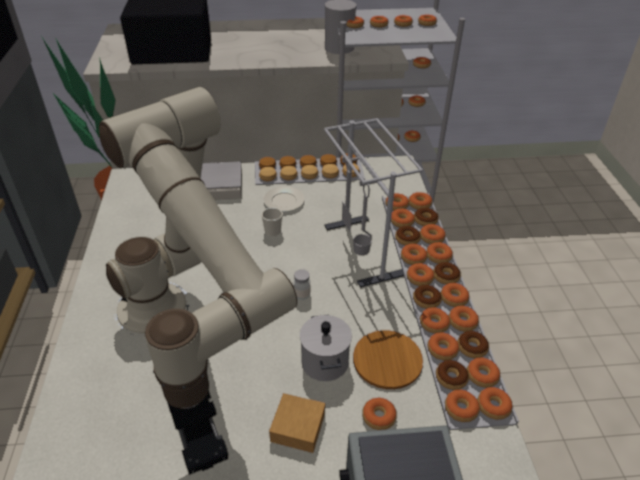

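The scene view shows the knob at (241,254), the board at (229,317), the ladle cup at (345,315) and the turner at (386,309). The side view shows the knob at (326,328), the board at (387,358) and the ladle cup at (362,243). So the ladle hangs on the hook nearer the pot.

```bash
cat > h.py <<'E'
import numpy as np,cv2
def load(n): return dict(np.load(n+".npz"))
def ray(c,uv):
    T=c["camera_from_world"];R=T[:3,:3];o=-R.T@T[:3,3]
    d=R.T@np.linalg.inv(c["K"])@np.array([uv[0],uv[1],1.]);return o,d
def plane(c,uv,z):
    o,d=ray(c,uv);return o+d*(z-o[2])/d[2]
def tri(c1,u1,c2,u2):
    o1,d1=ray(c1,u1);o2,d2=ray(c2,u2)
    s=np.linalg.lstsq(np.c_[d1,-d2],o2-o1,rcond=None)[0]
    a=o1+s[0]*d1;b=o2+s[1]*d2;return (a+b)/2,np.linalg.norm(a-b)
def cloud(c):
    T=c["camera_from_world"];v,u=np.mgrid[:480,:640]
    p=np.stack([u,v,np.ones_like(u)],-1)@np.linalg.inv(c["K"]).T*c["depth"][...,None]
    return (p-T[:3,3])@T[:3,:3]
def proj(c,p):
    q=c["K"]@(c["camera_from_world"]@np.r_[p,1])[:3];return q[:2]/q[2]
E
python3 - <<'E'
from h import *
S,D=load("scene"),load("side")
def blob(m,near):
    n,l,st,ce=cv2.connectedComponentsWithStats(m.astype(np.uint8))
    i=1+np.argmin(np.linalg.norm(ce[1:]-near,axis=1)+1000*(st[1:,4]<15));return l==i,st[i],ce[i]
kn=[]
for c,near,nb in ((S,(241,254),(229,317)),(D,(326,328),(387,358))):
    hsv=cv2.cvtColor(c["color"],cv2.COLOR_RGB2HSV); P=cloud(c)
    m,st,ce=blob(hsv[...,2]<55,near); kn.append(ce)
    print("knob",ce,st,P[m].mean(0),P[m].max(0))
    m,st,ce=blob((hsv[...,0]<20)&(hsv[...,1]>110)&(hsv[...,2]>60),nb)
    cs=max(cv2.findContours(m.astype(np.uint8),0,1)[0],key=cv2.contourArea)
    q=np.array([plane(c,u,0.015)[:2] for u in cv2.convexHull(cs)[:,0]],np.float32)
    print("board",ce,st,np.median(P[m],0),"circle",cv2.minEnclosingCircle(q))
    # pot lid / disc cloud
    k=P[...,2]; 
    near_=np.linalg.norm(P[...,:2]-plane(c,kn[-1],0.14)[:2],axis=-1)<0.09
    for a,b in((.105,.125),(.145,.17)):
        mm=near_&(k>a)&(k<b);pp=P[mm]; print(a,len(pp),pp.mean(0) if len(pp) else"", cv2.minEnclosingCircle(pp[:,:2].astype(np.float32)) if len(pp) else "")
print("knob tri",tri(S,kn[0],D,kn[1]))
print("cup tri",tri(S,(345,315),D,(362,243)))
a=cv2.resize(S["color"][225:375,300:450],(400,400),interpolation=3);b=cv2.resize(D["color"][110:290,300:480],(400,400),interpolation=3)
cv2.imwrite("pics/rail.png",np.hstack([a,b])[...,::-1])
E
```

```text
knob [240.90625 253.6875 ] [238 249   7  11  64] [ 0.49789265 -0.23987813  0.14593206] [ 0.51089006 -0.22789745  0.1623249 ]
board [229.66386926 317.4315371 ] [ 201  293   58   51 2264] [ 0.66791593 -0.25007566  0.01492242] circle ((0.6637219786643982, -0.2491443157196045), 0.09696903079748154)
0.105 984 [ 0.49674078 -0.23919012  0.11394803] ((0.49246230721473694, -0.2377261370420456), 0.07225847989320755)
0.145 45 [ 0.495817   -0.23916263  0.15296979] ((0.4962261915206909, -0.2395039200782776), 0.013644282706081867)
knob [325.45977011 328.31034483] [322 322   8  14  87] [ 0.49243984 -0.24818256  0.14575223] [ 0.50151981 -0.23546574  0.16029428]
board [387.49794758 359.41458794] [ 354  331   69   58 3167] [ 0.66031106 -0.26164668  0.01585429] circle ((0.6601828336715698, -0.2549905776977539), 0.09720832854509354)
0.105 1624 [ 0.49340902 -0.24609694  0.1150491 ] ((0.49361082911491394, -0.24017514288425446), 0.07086049020290375)
0.145 82 [ 0.49332472 -0.24431694  0.15312737] ((0.4945433735847473, -0.24093785881996155), 0.015744557604193687)
knob tri (array([ 0.49297565, -0.24201857,  0.13865747]), np.float64(0.00048150376100277836))
cup tri (array([0.6447132 , 0.12622992, 0.09372436]), np.float64(0.0012235626415050603))
```

View pics/rail.png

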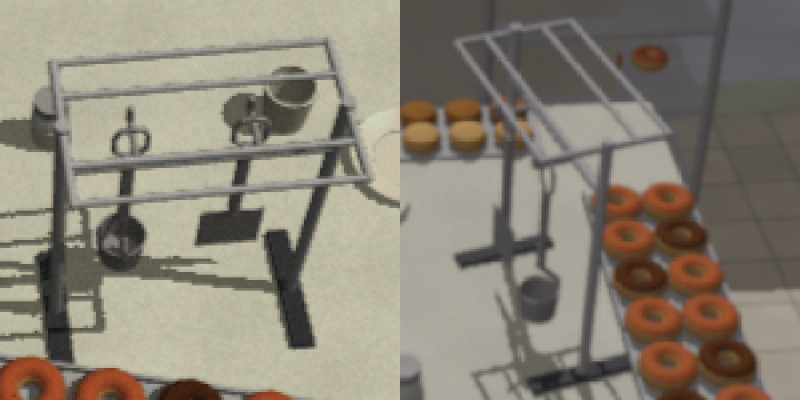

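The crops show the ladle hanging on the left hook, with its cup at about (122,243) in the left crop and (538,298) in the right one. The turner hangs on the right hook. Measured: knob axis about (0.494, -0.241) with its top near 0.156, and board centre about (0.662, -0.252).

```bash
cat > go.py <<'E'
import sys,numpy as np
from plant import bot
from scipy.spatial.transform import Rotation as Ro
s=bot.sense();R=Ro.from_euler("xyz",s["ee_rot"]).as_matrix()
for a in sys.argv[1:]:
    p=np.array(eval(a));print("tool shift mm",(R.T@(p-s["tool_pos"])*1000).round(1))
print(s["tool_pos"].round(4),s["ee_rot"].round(4),"j",s["joints"].round(3),"F",s["contact_force"].round(2),"w",round(s["width"],4),s["grip_force"],s["time"])
E
python3 go.py "[.494,-.241,.2]" "[.494,-.241,.134]"
```

```text
tool shift mm [-385.4  232.6   33. ]
tool shift mm [-385.4  232.5   99. ]
[ 0.2081 -0.5888  0.2326] [ 3.1396e+00 -1.0000e-04 -2.8020e+00] j [-0.972  0.386  0.007 -0.    -1.194 -0.259] F [ 0.11 -0.11 -0.44] w 0.0869 0.0 0.1
```

```bash
python3 -m creep '{"hand":[1,1,1,1,1,1,1,1,1,1],"translation":[[-385,232,30],[-385,232,30],[-385,232,30],[-385,232,30],[-385,232,30],[-385,232,30],[-385,232,30],[-385,232,30],[-385,232,30],[-385,232,30]],"yaw":[0,0,0,0,0,0,0,0,0,0]}' 20; python3 -m creep '{"hand":[1,1,1],"translation":[[-35,21,3],[-35,21,3],[-35,21,3]],"yaw":[0,0,0]}'; python3 go.py "[.494,-.241,.134]"
python3 - <<'E'
from plant import bot
import cv2,numpy as np
s=bot.sense();c=bot.read_camera("wrist");cv2.imwrite("pics/w1.png",c["color"][...,::-1]);print(c["K"],c["T_tool_cam"])
E
```

```text
time: 0.93
tool_pos: [0.4732, -0.2663, 0.2055]
ee_rot: [3.141, -0.0, -2.802]
contact_force: [1.1, -0.5, -0.5]
width: 0.087
grip_force: 0.0
time: 1.18
tool_pos: [0.4994, -0.2349, 0.202]
ee_rot: [3.141, -0.001, -2.798]
contact_force: [-1.0, -1.5, 0.2]
width: 0.0869
grip_force: 0.0
tool shift mm [ 7. -4. 68.]
[ 0.4994 -0.2349  0.202 ] [ 3.1407e+00 -1.4000e-03 -2.7980e+00] j [-0.146  0.287 -0.22  -0.    -1.065 -1.081] F [-1.   -1.53  0.24] w 0.0869 0.0 1.1833
[[371.64829954   0.         313.26626964]
 [  0.         371.64829954 238.02599467]
 [  0.           0.           1.        ]] [[ 3.77806656e-04 -9.56725030e-01 -2.90993255e-01  7.99400478e-02]
 [ 9.99999858e-01  4.71204773e-04 -2.50888281e-04 -1.54931886e-04]
 [ 3.77148509e-04 -2.90993119e-01  9.56725072e-01 -1.51481797e-01]
 [ 0.00000000e+00  0.00000000e+00  0.00000000e+00  1.00000000e+00]]
```

View pics/w1.png

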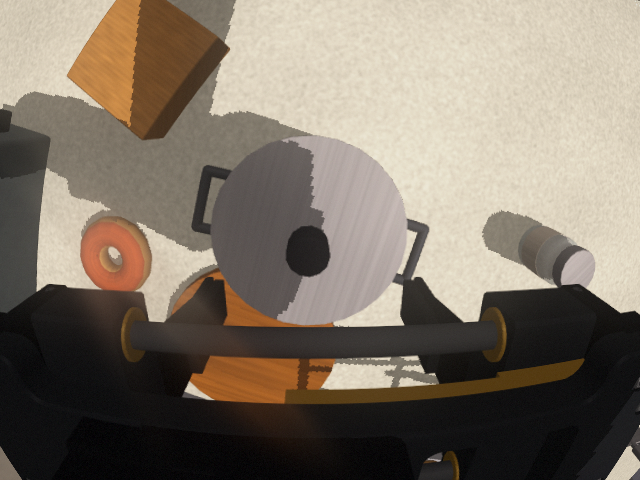

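The wrist view shows the knob at (307,251), the lid disc centred near (309,230) and the shaker at (560,252). I'll check the knob position by casting this ray.

```bash
cat >> h.py <<'E'
def wray(c,s,uv):
    from scipy.spatial.transform import Rotation as Ro
    K=c["K"];x=(np.array(uv)-K[:2,2])/K[0,0];r=np.linalg.norm(x)
    d=np.r_[np.sin(r)*x/max(r,1e-9),np.cos(r)]
    R=Ro.from_euler("xyz",s["ee_rot"]).as_matrix();T=c["T_tool_cam"]
    return R@T[:3,3]+s["tool_pos"],R@T[:3,:3]@d
E
python3 - <<'E'
from h import *
from plant import bot
s=bot.sense();c=bot.read_camera("wrist")
m=(c["color"].max(2)<60).astype(np.uint8);n,l,st,ce=cv2.connectedComponentsWithStats(m)
i=1+np.argmin(np.linalg.norm(ce[1:]-(307,251),axis=1));print(ce[i],st[i])
o,d=wray(c,s,ce[i])
for z in(.141,.15):print(o+d*(z-o[2])/d[2])
o2,d2=ray(load("scene"),(240.9,253.7))
q=np.linalg.lstsq(np.c_[d,-d2],o2-o,rcond=None)[0];print("tri",o+q[0]*d,o2+q[1]*d2)
E
python3 go.py "[.494,-.241,.134]"
```

```text
[308.53137594 252.57685665] [ 287  228   44   50 1737]
[ 0.49376583 -0.24091753  0.141     ]
[ 0.49079273 -0.24185098  0.15      ]
tri [ 0.49391965 -0.24086924  0.14053437] [ 0.49411417 -0.2413956   0.14054404]
tool shift mm [ 5.1 -2.6 68.4]
[ 0.498  -0.2368  0.2024] [ 3.1410e+00 -1.0000e-03 -2.8017e+00] j [-0.15   0.286 -0.221 -0.    -1.065 -1.081] F [ 0.2  -0.38 -0.34] w 0.0871 0.0 1.2833
```

```bash
python3 -m creep '{"hand":[1,1,1,1,-1,-1,-1,-1,-1,-1],"translation":[[5,-3,35],[5,-3,68],[5,-3,68],[5,-3,68],[5,-3,68],[5,-3,68],[5,-3,68],[5,-3,68],[5,-3,68],[5,-3,68]],"yaw":[0,0,0,0,0,0,0,0,0,0]}' 30;  python3 go.py "[.494,-.241,.22]"
```

```text
time: 2.12
tool_pos: [0.4951, -0.2413, 0.1354]
ee_rot: [-3.141, 0.001, -2.802]
contact_force: [-0.5, 0.2, 0.1]
width: 0.0553
grip_force: 0.0
tool shift mm [  0.8   0.6 -84.6]
[ 0.4951 -0.2413  0.1354] [-3.1411e+00  9.0000e-04 -2.8016e+00] j [-0.159  0.352 -0.313  0.    -0.905 -1.072] F [-0.48  0.17  0.08] w 0.0553 0.0 2.1167
```

```bash
python3 -m creep '{"hand":[-1,-1,-1,-1,-1,-1,-1],"translation":[[0,0,0],[0,0,0],[0,0,0],[0,0,0],[0,0,0],[0,0,0],[0,0,0]],"yaw":[0,0,0,0,0,0,0]}';  python3 -m creep '{"hand":[-1,-1,-1,-1],"translation":[[0,0,-30],[0,0,-60],[0,0,-60],[0,0,-60]],"yaw":[0,0,0,0]}'; python3 go.py "[.662,-.252,.195]"
```

```text
time: 2.7
tool_pos: [0.4947, -0.2411, 0.1347]
ee_rot: [3.141, -0.0, -2.802]
contact_force: [-0.7, 0.7, 0.3]
width: 0.025
grip_force: 30.0
time: 3.03
tool_pos: [0.4955, -0.2413, 0.196]
ee_rot: [-3.14, 0.003, -2.802]
contact_force: [0.3, -0.5, -2.6]
width: 0.0248
grip_force: 30.0
tool shift mm [-153.4  -65.5    1.6]
[ 0.4955 -0.2413  0.196 ] [-3.1402  0.0032 -2.802 ] j [-0.159  0.289 -0.233 -0.    -1.045 -1.072] F [ 0.28 -0.5  -2.59] w 0.0248 30.00028763897717 3.0333
```

```bash
python3 -m creep '{"hand":[-1,-1,-1,-1,-1,-1,-1,-1,-1,-1],"translation":[[-35,-15,0],[-70,-30,0],[-110,-45,0],[-140,-58,0],[-153,-65,0],[-153,-65,30],[-153,-65,65],[-153,-65,100],[-153,-65,130],[-153,-65,138]],"yaw":[0,0,0,0,0,0,0,0,0,0]}';  python3 -m creep '{"hand":[-1,-1,-1],"translation":[[0,0,2],[0,0,3],[0,0,3]],"yaw":[0,0,0]}'; python3 go.py "[.662,-.252,.0477]"
```

```text
time: 3.87
tool_pos: [0.6549, -0.25, 0.0477]
ee_rot: [3.132, -0.014, -2.804]
contact_force: [-5.3, 6.1, 11.8]
width: 0.0253
grip_force: 30.0
time: 4.12
tool_pos: [0.6621, -0.2519, 0.0555]
ee_rot: [-3.14, 0.003, -2.801]
contact_force: [0.4, -0.3, -2.8]
width: 0.0253
grip_force: 30.0
tool shift mm [ 0.1 -0.   7.8]
[ 0.6621 -0.2519  0.0555] [-3.1396e+00  2.7000e-03 -2.8014e+00] j [-1.360e-01  6.710e-01  2.900e-02  1.000e-03 -9.260e-01 -1.095e+00] F [ 0.39 -0.26 -2.81] w 0.0253 29.999384908005595 4.1167
```

```bash
python3 -m creep '{"hand":[-1,-1,-1,-1],"translation":[[0,0,2],[0,0,4],[0,0,5],[0,0,5]],"yaw":[0,0,0,0]}'; python3 -m creep '{"hand":[-1,-1,-1],"translation":[[0,0,1],[0,0,2],[0,0,2]],"yaw":[0,0,0]}';python3 -m creep '{"hand":[-1,-1,-1],"translation":[[0,0,1],[0,0,1],[0,0,1]],"yaw":[0,0,0]}'
```

```text
time: 4.45
tool_pos: [0.6608, -0.2516, 0.0492]
ee_rot: [-3.141, 0.001, -2.802]
contact_force: [0.1, 0.6, -2.8]
width: 0.0253
grip_force: 30.0
time: 4.7
tool_pos: [0.6611, -0.2518, 0.0478]
ee_rot: [-3.141, 0.001, -2.802]
contact_force: [-0.4, -0.2, 1.3]
width: 0.025
grip_force: 30.0
time: 4.95
tool_pos: [0.6612, -0.2519, 0.0476]
ee_rot: [-3.14, 0.001, -2.801]
contact_force: [-1.0, 0.8, 5.5]
width: 0.0251
grip_force: 30.0
```

```bash
python3 -m creep '{"hand":[0,0,0,0,0,0,0],"translation":[[0,0,-0.5],[0,0,-0.5],[0,0,-0.5],[0,0,-0.5],[0,0,-0.5],[0,0,-0.5],[0,0,-0.5]],"yaw":[0,0,0,0,0,0,0]}'; python3 -m creep '{"hand":[0,0,0,0,0,0,0,0],"translation":[[0,0,-40],[0,0,-80],[0,0,-120],[0,0,-160],[0,0,-200],[0,0,-240],[0,0,-260],[0,0,-260]],"yaw":[0,0,0,0,0,0,0,0]}'
python3 go.py
python3 - <<'E'
from plant import bot
import cv2,numpy as np
s=bot.sense();c=bot.read_camera("wrist");np.savez("w2.npz",pos=s["tool_pos"],rot=s["ee_rot"],**c)
for n in("scene","side"): c=bot.read_camera(n);np.savez(n+"2.npz",**c)
from h import *
a=load("scene2");b=load("side2");w=load("w2")
im=np.zeros((600,800,3),np.uint8);im[:300,:400]=cv2.resize(a["color"],(400,300),interpolation=3);im[:300,400:]=cv2.resize(b["color"],(400,300),interpolation=3);im[300:,:400]=cv2.resize(w["color"],(400,300),interpolation=3)
im[300:,400:]=cv2.resize(b["color"][100:250,310:510],(400,300))
cv2.imwrite("pics/m2.png",im[...,::-1])
E
```

```text
time: 5.53
tool_pos: [0.6607, -0.2516, 0.0461]
ee_rot: [3.142, -0.0, -2.802]
contact_force: [-1.0, 0.4, 1.0]
width: 0.0431
grip_force: 0.0
time: 6.2
tool_pos: [0.6626, -0.2525, 0.3142]
ee_rot: [-3.134, 0.011, -2.801]
contact_force: [-0.6, 0.0, 0.2]
width: 0.0434
grip_force: 0.0
[ 0.6626 -0.2525  0.3142] [-3.1335  0.0106 -2.8015] j [-0.136  0.494  0.378  0.002 -1.442 -1.095] F [-0.56  0.02  0.22] w 0.0434 0.0 6.2
```

View pics/m2.png

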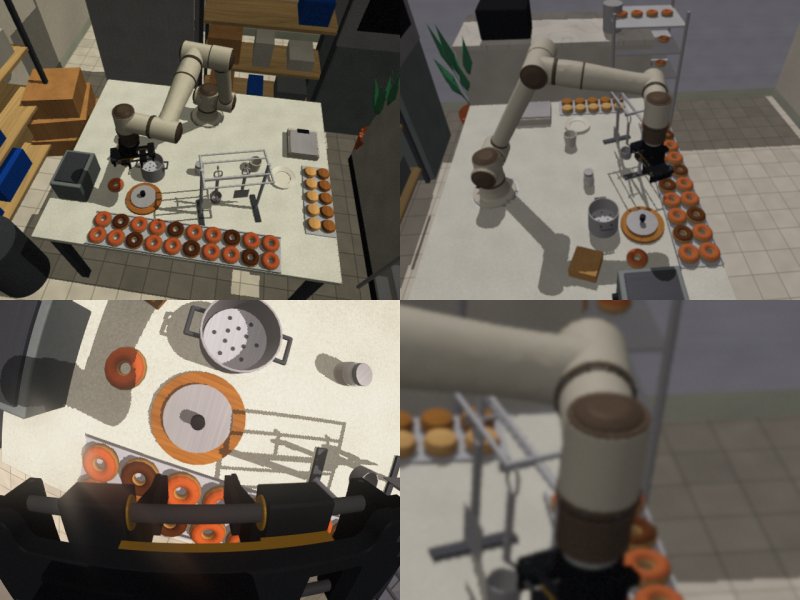

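The lid lies flat on the board, with its knob at (197,422) in the wrist quadrant, and the pot is open. The ladle has to be taken with the tool tilted. I'll check in free space how the tool's orientation responds when a commanded pose is out of reach.

```bash
python3 -m creep --help 2>&1 | tail -20; python3 -m creep '{"hand":[0,0,0,0,0,0,0,0,0,0],"translation":[[0,0,-400],[0,0,-400],[0,0,-400],[0,0,-400],[0,0,-400],[0,0,-400],[0,0,-400],[0,0,-400],[0,0,-400],[0,0,-400]],"yaw":[0,0,0,0,0,0,0,0,0,0]}'; python3 go.py
```

```text
invalid input: not JSON, or not a number
time: 7.18
tool_pos: [0.6165, -0.2344, 0.6174]
ee_rot: [-3.126, 0.014, -2.802]
contact_force: [-1.1, -0.4, 0.7]
width: 0.0436
grip_force: 0.0
[ 0.6165 -0.2344  0.6174] [-3.1263  0.0137 -2.8018] j [-0.115  0.631  1.406  0.011 -2.326 -1.109] F [-1.1  -0.4   0.67] w 0.0436 0.0 7.1833
```

```bash
python3 -m creep '{"hand":[0,0,0,0,0,0],"translation":[[0,0,-400],[0,0,-400],[0,0,-400],[0,0,-400],[0,0,-400],[0,0,-400]],"yaw":[0,0,0,0,0,0]}'; python3 go.py;  python3 -m creep '{"hand":[0],"translation":[[0,0,0]],"yaw":[0]}'; python3 go.py
```

```text
time: 7.68
tool_pos: [0.5246, -0.1995, 0.6974]
ee_rot: [-3.111, 0.029, -2.801]
contact_force: [-0.1, -0.4, 0.6]
width: 0.0433
grip_force: 0.0
[ 0.5246 -0.1995  0.6974] [-3.1114  0.0293 -2.8011] j [-0.066  0.497  1.406  0.025 -2.441 -1.145] F [-0.07 -0.43  0.64] w 0.0433 0.0 7.6833
time: 7.77
tool_pos: [0.5233, -0.1995, 0.6989]
ee_rot: [-3.11, 0.032, -2.802]
contact_force: [-1.1, -0.4, 0.6]
width: 0.0435
grip_force: 0.0
[ 0.5233 -0.1995  0.6989] [-3.1095  0.0317 -2.8017] j [-0.066  0.495  1.408  0.026 -2.442 -1.145] F [-1.13 -0.44  0.63] w 0.0435 0.0 7.7667
```

```bash
cat >> go.py <<'E'
print("zdir",R[:,2].round(3),"xdir",R[:,0].round(3))
E
python3 -m creep '{"hand":[0,0,0,0,0,0,0],"translation":[[0,0,200],[0,0,200],[0,0,200],[0,0,200],[0,0,200],[0,0,200],[0,0,200]],"yaw":[0,0,0,0,0,0,0]}'; python3 go.py
```

```text
time: 8.35
tool_pos: [0.5283, -0.2017, 0.4797]
ee_rot: [-3.131, -0.0, -2.801]
contact_force: [1.0, 0.9, -5.5]
width: 0.0433
grip_force: 0.0
[ 0.5283 -0.2017  0.4797] [-3.1309e+00 -2.0000e-04 -2.8009e+00] j [-0.073  0.22   0.367  0.01  -1.713 -1.156] F [ 1.02  0.94 -5.51] w 0.0433 0.0 8.35
zdir [ 0.003 -0.01  -1.   ] xdir [-0.943 -0.334  0.   ]
```

```bash
python3 -m creep '{"hand":[0,0,0],"translation":[[0,0,0],[0,0,0],[0,0,0]],"yaw":[0,0,0]}' >/dev/null; python3 go.py;python3 -m creep '{"hand":[0,0,0,0,0,0,0,0,0,0],"translation":[[-410,-145,0],[-410,-145,0],[-410,-145,0],[-410,-145,0],[-410,-145,0],[-410,-145,0],[-410,-145,0],[-410,-145,0],[-410,-145,0],[-410,-145,0]],"yaw":[0,0,0,0,0,0,0,0,0,0]}'>/dev/null; python3 go.py; python3 -m creep '{"hand":[0,0,0,0,0,0,0,0,0,0],"translation":[[-410,-145,0],[-410,-145,0],[-410,-145,0],[-410,-145,0],[-410,-145,0],[-410,-145,0],[-410,-145,0],[-410,-145,0],[-410,-145,0],[-410,-145,0]],"yaw":[0,0,0,0,0,0,0,0,0,0]}'>/dev/null; python3 go.py
```

```text
[ 0.5358 -0.2043  0.5013] [-3.1064  0.0368 -2.8015] j [-0.073  0.217  0.411  0.018 -1.717 -1.156] F [-0.05  0.57  0.65] w 0.0433 0.0 8.6
zdir [ 0.046 -0.021 -0.999] xdir [-0.942 -0.333 -0.037]
[ 0.8089 -0.1845  0.4458] [-3.0962  0.0476 -2.8005] j [-0.021  0.875  1.408  0.029 -2.042 -1.196] F [-0.26  0.18  0.57] w 0.0435 0.0 9.4333
zdir [ 0.06  -0.027 -0.998] xdir [-0.941 -0.334 -0.048]
[ 0.8926 -0.1481  0.342 ] [-3.0791  0.0761 -2.7993] j [ 0.025  1.003  1.408  0.037 -1.884 -1.243] F [-1.17 -0.2  -0.66] w 0.0434 0.0 10.2667
zdir [ 0.092 -0.033 -0.995] xdir [-0.939 -0.335 -0.076]
```

```bash
cat > kin.py <<'E'
import numpy as np
from scipy.spatial.transform import Rotation as Ro
from scipy.optimize import least_squares
D=[([-.9724,.3856,.0066,-.0006,-1.194,-.2586],[.20816,-.58871,.23244],[3.1394,0,-2.802]),
([-.15,.286,-.221,0,-1.065,-1.081],[.498,-.2368,.2024],[3.141,-.001,-2.8017]),
([-.159,.352,-.313,0,-.905,-1.072],[.4951,-.2413,.1354],[-3.1411,.0009,-2.8016]),
([-.159,.289,-.233,0,-1.045,-1.072],[.4955,-.2413,.196],[-3.1402,.0032,-2.802]),
([-.136,.671,.029,.001,-.926,-1.095],[.6621,-.2519,.0555],[-3.1396,.0027,-2.8014]),
([-.136,.494,.378,.002,-1.442,-1.095],[.6626,-.2525,.3142],[-3.1335,.0106,-2.8015]),
([-.115,.631,1.406,.011,-2.326,-1.109],[.6165,-.2344,.6174],[-3.1263,.0137,-2.8018]),
([-.066,.495,1.408,.026,-2.442,-1.145],[.5233,-.1995,.6989],[-3.1095,.0317,-2.8017]),
([-.073,.217,.411,.018,-1.717,-1.156],[.5358,-.2043,.5013],[-3.1064,.0368,-2.8015]),
([-.021,.875,1.408,.029,-2.042,-1.196],[.8089,-.1845,.4458],[-3.0962,.0476,-2.8005]),
([.025,1.003,1.408,.037,-1.884,-1.243],[.8926,-.1481,.342],[-3.0791,.0761,-2.7993])]
P0=np.array([.05,.3,.35,.03,.35,.25,0.,0,0,0])
def fk(q,P=None):
    P=PAR if P is None else P
    a,h,L2,e,L4,L6,o5,o6,o3,ty=P
    f=lambda ax,t:Ro.from_rotvec(np.array(ax,float)*t).as_matrix()
    R=f([0,0,1],q[0]);p=R@[a,0,h]
    R=R@f([0,1,0],q[1]);p=p+R@[0,0,L2]
    R=R@f([0,-1,0],q[2]+o3);p=p+R@[L4,0,e]
    R=R@f([S4,0,0],q[3])@f([0,-1,0],q[4]+o5)@f([S6,0,0],q[5]+o6)
    p=p+R@[L6,ty,0]
    # tool axes: z along local x
    return p,R@M
M=np.array([[0,0,1],[0,1,0],[-1,0,0]],float) # columns: tool x=-z_local, y=y, z=x
S4=S6=1
def res(P):
    o=[]
    for q,p,r in D:
        pp,R=fk(q,P);o+=list((pp-p)*1000)
        o+=list((Ro.from_euler("xyz",r).inv()*Ro.from_matrix(R)).as_rotvec()*100)
    return np.array(o)
best=None
for S4 in(1,-1):
  for S6 in(1,-1):
    for o in(0,1.57,3.14,-1.57):
        x=P0.copy();x[7]=o;s=least_squares(res,x)
        if best is None or s.cost<best[0]-1e-6:best=(s.cost,s.x,S4,S6)
cost,PAR,S4,S6=best
if __name__=="__main__":
    print(cost,PAR.round(4),S4,S6);print(res(PAR).reshape(-1,6).round(1))
E
python3 kin.py
```

```text
9050.88399016451 [-0.078   0.6385  0.5628 -0.4047  0.1036  0.7734 -1.3235  1.4749  1.3237
 -0.1712] 1 -1
[[ 1.262e+02 -7.800e+00  6.000e-01  0.000e+00  1.000e-01  9.600e+00]
 [-1.580e+01  4.100e+00  1.000e+00  0.000e+00 -0.000e+00  9.600e+00]
 [-1.300e+01  4.500e+00  1.400e+00 -0.000e+00  0.000e+00  9.600e+00]
 [-1.150e+01  4.200e+00  1.800e+00  1.000e-01 -0.000e+00  9.600e+00]
 [-1.660e+01  3.800e+00  1.400e+00 -1.000e-01 -0.000e+00  9.600e+00]
 [-1.260e+01  3.800e+00  2.000e-01 -3.000e-01 -1.000e-01  9.400e+00]
 [-9.800e+00 -1.000e-01 -2.300e+00 -2.000e-01 -2.000e-01  7.900e+00]
 [-1.000e+00 -7.800e+00 -1.500e+00 -2.000e-01 -1.000e-01  5.500e+00]
 [-2.600e+00  4.700e+00 -1.400e+00 -1.800e+00 -7.000e-01  7.600e+00]
 [-1.000e-01 -6.000e-01 -7.000e-01 -1.800e+00 -8.000e-01  5.500e+00]
 [ 7.400e+00  3.700e+00 -5.000e-01 -3.200e+00 -1.000e+00  4.800e+00]]
```

```bash
sed -i 's/P0=np.array(\[.05,.3,.35,.03,.35,.25,0.,0,0,0\])/P0=np.array([.05,.3,.35,.03,.35,.25,0.,0,0,-.16])/; s/p=R@\[a,0,h\]/p=R@[a,ty,h]/; s/p=p+R@\[L6,ty,0\]/p=p+R@[L6,0,0]/' kin.py; python3 kin.py
```

```text
7.785649474387713 [-1.3000e-03  1.6270e-01  5.6180e-01 -6.5000e-03 -4.2380e-01  2.9460e-01
 -3.1289e+00  1.5708e+00  3.1294e+00 -1.5970e-01] 1 -1
[[ 0.2 -0.1  0.7  0.  -0.   0. ]
 [ 0.4 -0.1  0.1  0.  -0.   0. ]
 [ 0.2  0.1 -0.4  0.  -0.   0. ]
 [ 0.8 -0.   0.4  0.1 -0.1 -0. ]
 [-0.8 -0.  -0.1  0.   0.  -0. ]
 [-0.5  0.1  0.9 -0.  -0.  -0. ]
 [-1.3  0.1  2.   0.1 -0.1  0. ]
 [ 0.8 -0.2  0.1  0.  -0.  -0. ]
 [ 0.3 -0.3 -1.1  0.1 -0.   0. ]
 [ 0.1  0.1 -0.4  0.1 -0.1 -0. ]
 [-0.1  0.2 -2.1 -0.  -0.  -0. ]]
```

```bash
cat > sim.py <<'E'
from kin import *
LO=np.array([-3.14,-1.21,-1.07,-3.16,-2.99,-3.1]);HI=np.array([3.14,2.06,1.41,2.05,-.16,3.1]);V=.7*np.array([2.79,2.79,3.14,3.14,3.14,3.14])/12
def solve(q,p,R,w,box=True):
    def f(x):
        pp,RR=fk(x);return np.r_[pp-p,w*Ro.from_matrix(RR@R.T).as_rotvec()]
    lo,hi=(np.maximum(LO,q-V),np.minimum(HI,q+V)) if box else (LO,HI)
    return least_squares(f,np.clip(q,lo+1e-6,hi-1e-6),bounds=(lo,hi)).x
def call(q,tr,yaw,n,w,box=True):
    p0,R0=fk(q);pt=p0+R0@(np.array(tr)/1000);Rt=R0@Ro.from_euler("z",yaw,degrees=True).as_matrix()
    for i in range(n):
        p,R=fk(q);d=pt-p;L=np.linalg.norm(d);d=d*min(1,.0417/L) if L>0 else d
        v=Ro.from_matrix(Rt@R.T).as_rotvec();L=np.linalg.norm(v);v=v*min(1,np.radians(7.16)/L) if L>0 else v
        q=solve(q,p+d,Ro.from_rotvec(v).as_matrix()@R,w,box)
    return q
if __name__=="__main__":
    q0=np.array([-.136,.494,.378,.0,-1.447,-1.095])
    q0=solve(q0,np.array([.6612,-.2517,.307]),Ro.from_euler("xyz",[np.pi,0,-2.8015]).as_matrix(),1)
    for w in(.1,.3,1,3):
        q=call(q0,[0,0,-400],0,10,w);print(w,q.round(3));q=call(q,[0,0,-400],0,6,w);print(q.round(3),fk(q)[1][:,2].round(3))
        q=call(q,[0,0,200],0,7,w);print(fk(q)[0].round(3),fk(q)[1][:,2].round(3))
        for k in(0,1):q=call(q,[-410,-145,0],0,10,w);print(q.round(3),fk(q)[0].round(3),fk(q)[1][:,2].round(3))
E
python3 sim.py
```

```text
0.1 [-0.087  0.543  1.41   0.121 -2.041 -1.068]
[ 0.084  0.279  1.41   0.351 -1.87  -1.065] [ 0.712 -0.271 -0.648]
[ 0.697 -0.265  0.767] [ 0.712 -0.271 -0.648]
[ 0.031  0.662  1.41   0.683 -0.478 -1.399] [ 0.925 -0.215  0.996] [ 0.905 -0.255  0.341]
[ 0.221  0.528  1.41   1.514 -0.25  -2.044] [ 0.77  -0.062  1.193] [ 0.673 -0.09   0.734]
0.3 [-0.111  0.613  1.41   0.029 -2.283 -1.101]
[-0.049  0.456  1.41   0.073 -2.363 -1.126] [ 0.157 -0.06  -0.986]
[ 0.56  -0.213  0.526] [ 0.157 -0.06  -0.986]
[-0.008  0.808  1.41   0.088 -1.899 -1.182] [ 0.831 -0.191  0.509] [ 0.268 -0.086 -0.96 ]
[ 0.043  0.898  1.41   0.125 -1.676 -1.233] [ 0.93  -0.156  0.454] [ 0.398 -0.107 -0.911]
1 [-0.116  0.633  1.41   0.003 -2.341 -1.113]
[-0.071  0.503  1.41   0.007 -2.464 -1.155] [ 0.013 -0.005 -1.   ]
[ 0.524 -0.199  0.495] [ 0.013 -0.005 -1.   ]
[-0.022  0.888  1.41   0.008 -2.07  -1.205] [ 0.805 -0.179  0.435] [ 0.023 -0.007 -1.   ]
[ 0.023  1.023  1.41   0.01  -1.925 -1.25 ] [ 0.884 -0.142  0.322] [ 0.034 -0.009 -0.999]
3 [-0.117  0.634  1.41   0.    -2.346 -1.114]
[-7.300e-02  5.070e-01  1.410e+00  1.000e-03 -2.472e+00 -1.157e+00] [ 0.001 -0.001 -1.   ]
[ 0.521 -0.198  0.493] [ 0.001 -0.001 -1.   ]
[-2.200e-02  8.950e-01  1.410e+00  1.000e-03 -2.084e+00 -1.208e+00] [ 0.802 -0.178  0.429] [ 0.003 -0.001 -1.   ]
[ 2.200e-02  1.034e+00  1.410e+00  1.000e-03 -1.944e+00 -1.252e+00] [ 0.88  -0.141  0.312] [ 0.004 -0.001 -1.   ]
```

```bash
cat > plan1.py <<'E'
from sim import *
from h import *
S=load("scene")
C=[plane(S,u,.39)[:2] for u in((318.8,248.6),(423,240),(438.8,291.8),(327,301.5))]
for c in C:print("corner",c.round(3))
print("mid",np.mean(C,0),"y-axis az",np.degrees(np.arctan2(*(C[1]-C[0])[::-1])),np.degrees(np.arctan2(*(C[2]-C[3])[::-1])))
az=np.arctan2(*(C[1]-C[0]+C[2]-C[3])[::-1])-np.pi/2
f=np.array([np.cos(az),np.sin(az),0]);print("rail x az",np.degrees(az))
rng=np.random.default_rng(0)
for tilt in(30,40,50,60,75,90):
  t=np.radians(tilt);z=f*np.sin(t)-np.array([0,0,np.cos(t)])
  for name,p in(("ladle",[.645,.126,.2]),("ladle_hi",[.645,.126,.26]),("pot",[.494,-.241,.24])):
    sols=[]
    for k in range(30):
        def g(x):
            pp,RR=fk(x);return np.r_[(pp-p)*5,RR[:,2]-z]
        s=least_squares(g,rng.uniform(LO,HI),bounds=(LO,HI))
        if s.cost<1e-8:sols.append(s.x.round(1)[:5])
    u=np.unique(sols,axis=0) if sols else []
    print(tilt,name,[list(map(float,x)) for x in u][:5])
E
python3 plan1.py
```

```text
corner [0.619 0.035]
corner [0.544 0.318]
corner [0.709 0.363]
corner [0.783 0.08 ]
mid [0.6637422  0.19884723] y-axis az 104.98382821706271 104.69990438300907
rail x az 14.842118272876741
30 ladle [[0.5, 0.3, -0.4, 0.3, -0.4]]
30 ladle_hi [[0.5, 0.2, -0.3, 0.2, -0.6]]
30 pot [[-0.3, 0.1, -0.5, -0.5, -0.6]]
40 ladle [[0.5, 0.2, -0.5, 0.9, -0.2]]
40 ladle_hi [[0.5, 0.2, -0.4, 0.5, -0.3]]
40 pot [[-0.4, 0.1, -0.5, -0.9, -0.5]]
50 ladle []
50 ladle_hi [[0.5, 0.1, -0.6, 1.5, -0.2]]
50 pot [[-0.4, 0.1, -0.6, -1.5, -0.5]]
60 ladle []
60 ladle_hi []
60 pot [[-0.5, 0.2, -0.7, -1.9, -0.7]]
75 ladle []
75 ladle_hi []
75 pot [[-0.5, 0.3, -0.8, -2.2, -1.0]]
90 ladle []
90 ladle_hi []
90 pot [[-0.6, 0.5, -0.9, -2.3, -1.5]]
```

```bash
cat > plan2.py <<'E'
from sim import *
rng=np.random.default_rng(1)
L=[("lad",[.635,.125,.2]),("lif",[.625,.12,.26]),("car",[.52,0,.33]),("potH",[.494,-.241,.32]),("potL",[.494,-.241,.17])]
for tilt in(35,45,55,70):
 for a in(-60,-30,0,15,30,45,60,90,120):
  t=np.radians(tilt);r=np.radians(a);z=np.array([np.cos(r)*np.sin(t),np.sin(r)*np.sin(t),-np.cos(t)])
  o=[]
  for n,p in L:
    ok=None
    for k in range(8):
        def g(x):
            pp,RR=fk(x);return np.r_[(pp-p)*5,RR[:,2]-z]
        s=least_squares(g,rng.uniform(LO,HI),bounds=(LO,HI))
        if s.cost<1e-7:ok=s.x;break
    o.append("%.1f/%.1f"%(ok[3],ok[4]) if ok is not None else "-")
  print(tilt,a,o)
E
python3 plan2.py
```

```text
35 -60 ['0.6/-1.2', '0.6/-1.3', '0.6/-1.4', '0.7/-1.0', '0.9/-0.8']
35 -30 ['0.8/-0.9', '0.7/-1.0', '0.7/-1.0', '0.5/-0.7', '1.0/-0.4']
35 0 ['0.8/-0.5', '0.6/-0.6', '0.4/-0.7', '-0.2/-0.6', '-0.7/-0.2']
35 15 ['0.5/-0.3', '0.3/-0.5', '0.1/-0.6', '-0.5/-0.7', '-1.0/-0.4']
35 30 ['-0.2/-0.3', '-0.2/-0.4', '-0.3/-0.6', '-0.6/-0.9', '-0.9/-0.6']
35 45 ['-0.7/-0.4', '-0.5/-0.5', '-0.5/-0.8', '-0.7/-1.1', '-0.9/-0.8']
35 60 ['-0.8/-0.6', '-0.7/-0.7', '-0.6/-1.0', '-0.6/-1.3', '-0.8/-1.0']
35 90 ['-0.7/-1.0', '-0.7/-1.1', '-0.6/-1.3', '-0.5/-1.6', '-0.6/-1.3']
35 120 ['-0.6/-1.4', '-0.6/-1.5', '-0.5/-1.6', '-0.4/-1.8', '-0.4/-1.5']
45 -60 ['0.8/-1.3', '0.8/-1.4', '0.8/-1.4', '0.9/-1.1', '1.2/-0.8']
45 -30 ['1.1/-0.9', '1.0/-1.0', '0.9/-1.1', '0.8/-0.6', '1.8/-0.4']
45 0 ['1.4/-0.5', '1.1/-0.5', '0.8/-0.6', '-0.5/-0.4', '-2.2/-0.2']
45 15 ['1.6/-0.2', '0.9/-0.3', '0.2/-0.4', '-0.9/-0.6', '-1.6/-0.5']
45 30 ['-', '-0.6/-0.2', '-0.6/-0.4', '-0.9/-0.9', '-1.3/-0.7']
45 45 ['-1.4/-0.4', '-1.0/-0.4', '-0.9/-0.7', '-0.9/-1.1', '-1.1/-0.9']
45 60 ['-1.2/-0.6', '-1.0/-0.7', '-0.9/-0.9', '-0.8/-1.3'
[... 642 characters left out ...]
2', '-1.0/-1.4', '-0.8/-1.7', '-0.8/-1.5']
55 120 ['-0.8/-1.6', '-0.8/-1.6', '-0.8/-1.8', '-0.6/-2.1', '-0.5/-1.8']
70 -60 ['1.1/-1.5', '1.1/-1.6', '1.0/-1.6', '1.4/-1.3', '1.5/-1.2']
70 -30 ['1.5/-1.2', '1.4/-1.2', '1.4/-1.3', '1.9/-0.8', '-']
70 0 ['-', '-', '-', '-2.5/-0.5', '-2.8/-1.1']
70 15 ['-', '-', '-', '-1.9/-0.8', '-2.3/-1.0']
70 30 ['-3.0/-0.8', '-2.9/-0.7', '-2.3/-0.6', '-1.6/-1.0', '-1.8/-1.1']
70 45 ['-2.4/-0.9', '-2.3/-0.8', '-1.8/-0.9', '-1.4/-1.3', '-1.5/-1.2']
70 60 ['-1.9/-1.0', '-1.8/-0.9', '-1.5/-1.1', '-1.2/-1.5', '-1.3/-1.4']
70 90 ['-1.3/-1.3', '-1.3/-1.4', '-1.2/-1.5', '-1.0/-1.9', '-0.9/-1.7']
70 120 ['-1.0/-1.7', '-1.0/-1.8', '-0.9/-1.9', '-0.7/-2.2', '-0.6/-2.0']
```

```bash
nproc
cat > plan3.py <<'E'
from sim import *
import itertools,sys
from multiprocessing import Pool
from plant import bot
def ang(q,g):return np.degrees(np.arccos(np.clip(fk(q)[1][:,2]@g,-1,1)))
def G(tilt,a):
    t,r=np.radians([tilt,a]);return np.array([np.cos(r)*np.sin(t),np.sin(r)*np.sin(t),-np.cos(t)])
def safe(q):
    p,R=fk(q);return p[0]<1.15 and p[0]>.1 and p[2]<1.2 and (p[2]>.47 or (p[1]<-.1 and p[2]>.2)) 
dirs=[np.array(d)/np.linalg.norm(d) for d in itertools.product((-1,0,1),repeat=3) if any(d)]
acts=[(tuple((410*d).round()),y) for d in dirs for y in(-72,0,72)]
def ev(a):
    q,act,w=a;q=call(q,act[0],act[1],10,w);return q
if __name__=="__main__":
    # calibrate w
    q0=np.array([-.073,.217,.411,.018,-1.717,-1.156])
    for w in(.4,.5,.6,.7):
        q=call(q0,[-410,-145,0],0,10,w);z1=fk(q)[1][:,2];q=call(q,[-410,-145,0],0,10,w);print(w,fk(q0)[1][:,2].round(3),z1.round(3),fk(q)[1][:,2].round(3),q.round(2))
    W=.6;g=G(50,45)
    beam=[(0,bot.sense()["joints"],[])]
    with Pool() as P:
      for step in range(9):
        c=[(q,a,h) for _,q,h in beam for a in acts]
        r=P.map(ev,[(q,a,W) for q,a,h in c],chunksize=4)
        n=[(ang(x,g),x,h+[a]) for x,(q,a,h) in zip(r,c) if safe(x)]
        n.sort(key=lambda t:t[0]);beam=n[:3];print(step,beam[0][0].round(1),beam[0][1].round(2),fk(beam[0][1])[0].round(2),[ (tuple(map(int,a)),y) for a,y in beam[0][2]][-1],flush=True)
    print([ (tuple(map(int,a)),y) for a,y in beam[0][2]])
E
time timeout 560 python3 plan3.py
```

```text
4
0.4 [ 0.047 -0.021 -0.999] [ 0.108 -0.035 -0.994] [ 0.178 -0.047 -0.983] [ 0.03  0.98  1.41  0.05 -1.82 -1.24]
0.5 [ 0.047 -0.021 -0.999] [ 0.086 -0.03  -0.996] [ 0.13  -0.038 -0.991] [ 0.03  0.99  1.41  0.04 -1.86 -1.24]
0.6 [ 0.047 -0.021 -0.999] [ 0.074 -0.028 -0.997] [ 0.104 -0.033 -0.994] [ 0.03  1.    1.41  0.04 -1.88 -1.24]
0.7 [ 0.047 -0.021 -0.999] [ 0.067 -0.026 -0.997] [ 0.089 -0.03  -0.996] [ 0.03  1.    1.41  0.03 -1.89 -1.24]
0 45.8 [-0.06  1.09  1.41  0.04 -1.73  0.04] [ 0.94 -0.22  0.27] ((-290, -290, 0), -72)
1 38.6 [-0.01  1.14  1.41 -0.02 -1.55 -3.1 ] [ 1.   -0.16  0.23] ((0, 410, 0), 72)
2 14.2 [-0.12  0.52  0.2  -0.6  -0.79 -3.1 ] [ 0.82 -0.14  0.29] ((290, 0, -290), 72)
3 10.8 [-0.14  0.68  0.54 -0.61 -0.93 -3.1 ] [ 0.91 -0.15  0.32] ((290, 290, 0), 0)
4 8.0 [-0.17  0.36  0.39 -0.63 -1.07 -3.1 ] [ 0.75 -0.14  0.5 ] ((290, 0, -290), 0)
5 5.0 [-0.03  0.25  0.22 -0.66 -0.94 -3.1 ] [ 0.73 -0.04  0.5 ] ((410, 0, 0), 0)
6 2.4 [ 0.05  0.17  0.1  -0.69 -0.87 -3.1 ] [0.69 0.02 0.5 ] ((410, 0, 0), 0)
7 0.9 [ 0.18 -0.58  0.21 -0.44 -1.59 -2.46] [ 0.18 -0.    0.74] ((237, -237, -237), -72)
8 0.4 [ 0.68 -0.54  0.6  -0.08 -1.84 -1.55] [ 0.17 -0.04  0.84] ((0, 0, -410), -72)
[((-290, -290, 0), 72), ((0, 410, 0), 72), ((290, 0, -290), 72), ((290, 0, -290), 0), ((290, 290, 0), 0), ((410, 0, 0), 0), ((237, -237, -237), 0), ((290, -290, 0), -72), ((0, 0, -410), -72)]
real	2m38.940s
user	8m55.767s
sys	0m0.248s
```

```bash
python3 go.py "[.62,-.2,.5]"; python3 -m creep '{"hand":[0,0,0,0,0,0,0,0,0,0],"translation":[[250,130,-190],[250,130,-190],[250,130,-190],[250,130,-190],[250,130,-190],[250,130,-190],[250,130,-190],[250,130,-190],[250,130,-190],[250,130,-190]],"yaw":[72,72,72,72,72,72,72,72,72,72]}' >/dev/null;  python3 go.py; sed -i 's/beam=\[(0,bot.sense/beam=[(0,bot.sense/; s/range(9)/range(4)/; s/W=.6;/W=.63;/; s/    for w in(.4,.5,.6,.7)/    for w in()/' plan3.py; python3 plan3.py
```

```text
tool shift mm [ 261.4   31.4 -180.7]
[ 0.8926 -0.1481  0.342 ] [-3.0791  0.0761 -2.7993] j [ 0.025  1.003  1.408  0.037 -1.884 -1.243] F [-1.17 -0.2  -0.66] w 0.0434 0.0 10.2667
zdir [ 0.092 -0.033 -0.995] xdir [-0.939 -0.335 -0.076]
[ 0.5935 -0.1038  0.5167] [3.0788 0.0993 2.2873] j [ 0.119  0.243  0.467  0.047 -1.687 -2.533] F [-0.61 -1.61  1.52] w 0.0435 0.0 11.1
zdir [ 0.112 -0.033 -0.993] xdir [-0.654  0.75  -0.099]
0 35.8 [-0.04  0.12 -0.42 -0.26 -0.89 -3.1 ] [ 0.47 -0.12  0.22] ((290, 0, 290), 72)
1 13.1 [-0.2   0.53  0.14 -0.69 -0.92 -3.1 ] [ 0.75 -0.17  0.25] ((237, 237, -237), 72)
2 4.1 [-0.66  0.06 -0.82 -1.2  -0.93 -3.1 ] [ 0.31 -0.17  0.21] ((0, -290, -290), 72)
3 4.1 [-0.88  0.15  0.25 -0.86 -1.64 -2.6 ] [ 0.37 -0.35  0.57] ((290, 0, -290), -72)
[((0, 290, 290), 72), ((290, 0, -290), 72), ((0, -290, -290), 72), ((290, 0, -290), -72)]
```

```bash
python3 - <<'E'
import re
s=open("plan3.py").read()
s=re.sub(r"return p\[0\]<1.15.*","return .38<p[0]<.9 and -.4<p[1]<-.05 and .3<p[2]<.7",s)
s=s.replace("beam=n[:3]","beam=n[:5]").replace("range(4)","range(3)")
s=s.replace("    print([ (tuple","    for e,q,h in beam:\n        x=bot.sense()['joints'];print('--',e.round(1))\n        for a in h:x=ev((x,a,W));print(a,x.round(2),fk(x)[0].round(3),fk(x)[1][:,2].round(2))\n    0 and print([ (tuple")
open("plan3.py","w").write(s)
E
python3 plan3.py
```

```text
0 38.4 [-0.11 -0.06 -0.02 -0.16 -1.49 -3.1 ] [ 0.41 -0.16  0.45] ((410, 0, 0), 72)
1 20.0 [-0.5   0.17 -0.15 -0.55 -1.18 -3.1 ] [ 0.46 -0.27  0.33] ((290, 290, 0), 72)
2 2.2 [-0.43  0.21 -0.3  -1.04 -0.96 -3.1 ] [ 0.54 -0.2   0.31] ((290, 0, -290), 72)
-- 2.2
((np.float64(290.0), np.float64(290.0), np.float64(0.0)), 72) [ 0.06  0.33  0.5  -0.11 -1.6  -3.1 ] [ 0.646 -0.089  0.476] [ 0.13  0.12 -0.98]
((np.float64(290.0), np.float64(290.0), np.float64(0.0)), 72) [-0.2   0.41  0.23 -0.49 -1.19 -3.1 ] [ 0.687 -0.173  0.345] [ 0.31  0.38 -0.87]
((np.float64(290.0), np.float64(0.0), np.float64(-290.0)), 72) [-0.43  0.21 -0.3  -1.04 -0.96 -3.1 ] [ 0.544 -0.198  0.314] [ 0.57  0.51 -0.65]
-- 5.7
((np.float64(290.0), np.float64(290.0), np.float64(0.0)), 72) [ 0.06  0.33  0.5  -0.11 -1.6  -3.1 ] [ 0.646 -0.089  0.476] [ 0.13  0.12 -0.98]
((np.float64(290.0), np.float64(290.0), np.float64(0.0)), 72) [-0.2   0.41  0.23 -0.49 -1.19 -3.1 ] [ 0.687 -0.173  0.345] [ 0.31  0.38 -0.87]
((np.float64(0.0), np.float64(290.0), np.float64(-290.0)), 72) [-0.59  0.49  0.11 -0.91 -1.1  -3.1 ] [ 0.628 -0.365  
[... 634 characters left out ...]
float64(410.0), np.float64(0.0)), 72) [-0.28  0.62  0.63 -0.38 -1.36 -3.1 ] [ 0.766 -0.279  0.356] [ 0.31  0.29 -0.91]
((np.float64(290.0), np.float64(0.0), np.float64(-290.0)), 72) [-0.5   0.29 -0.09 -0.9  -1.   -3.1 ] [ 0.584 -0.28   0.34 ] [ 0.58  0.42 -0.69]
-- 7.8
((np.float64(290.0), np.float64(290.0), np.float64(0.0)), 72) [ 0.06  0.33  0.5  -0.11 -1.6  -3.1 ] [ 0.646 -0.089  0.476] [ 0.13  0.12 -0.98]
((np.float64(0.0), np.float64(410.0), np.float64(0.0)), 72) [-0.28  0.62  0.63 -0.38 -1.36 -3.1 ] [ 0.766 -0.279  0.356] [ 0.31  0.29 -0.91]
((np.float64(237.0), np.float64(-237.0), np.float64(-237.0)), 72) [-0.54  0.14 -0.33 -0.9  -0.99 -3.1 ] [ 0.473 -0.244  0.317] [ 0.55  0.43 -0.72]
```

```bash
python3 -m creep '{"hand":[0,0,0,0,0,0,0,0,0,0],"translation":[[290,290,0],[290,290,0],[290,290,0],[290,290,0],[290,290,0],[290,290,0],[290,290,0],[290,290,0],[290,290,0],[290,290,0]],"yaw":[72,72,72,72,72,72,72,72,72,72]}' >/dev/null;  python3 go.py;  python3 -m creep '{"hand":[0,0,0,0,0],"translation":[[290,290,0],[290,290,0],[290,290,0],[290,290,0],[290,290,0]],"yaw":[72,72,72,72,72]}' >/dev/null;  python3 go.py
```

```text
[ 0.6544 -0.0676  0.4773] [ 3.0165 -0.0837  1.7354] j [ 0.099  0.352  0.573 -0.092 -1.672 -3.096] F [ 0.33  0.12 -0.39] w 0.0435 0.0 11.9333
zdir [ 0.109  0.102 -0.989] xdir [-0.163  0.983  0.084]
[ 0.7178 -0.1315  0.4336] [ 2.9736 -0.2069  1.6095] j [-0.055  0.48   0.698 -0.22  -1.635 -3.096] F [ 0.54  0.37 -0.45] w 0.0434 0.0 12.35
zdir [ 0.159  0.209 -0.965] xdir [-0.038  0.978  0.205]
```

```bash
python3 -m creep '{"hand":[0,0,0,0,0],"translation":[[290,290,0],[290,290,0],[290,290,0],[290,290,0],[290,290,0]],"yaw":[72,72,72,72,72]}' >/dev/null;  python3 go.py; sed -i 's/range(3)/range(2)/' plan3.py; python3 plan3.py | head -6
```

```text
[ 0.7456 -0.1774  0.3708] [ 2.9164 -0.3604  1.484 ] j [-0.179  0.525  0.641 -0.373 -1.487 -3.096] F [-0.18  0.07 -0.07] w 0.0434 0.0 12.7667
zdir [ 0.252  0.323 -0.912] xdir [0.081 0.932 0.353]
0 6.3 [-0.43  0.4   0.17 -0.79 -1.14 -3.1 ] [ 0.66 -0.27  0.37] ((237, 237, -237), 72)
1 2.9 [-0.31  0.34  0.02 -0.89 -1.05 -3.1 ] [ 0.66 -0.17  0.37] ((237, 237, -237), 72)
-- 2.9
((np.float64(410.0), np.float64(0.0), np.float64(0.0)), 0) [-0.05  0.38  0.36 -0.4  -1.3  -3.1 ] [ 0.699 -0.083  0.415] [ 0.26  0.36 -0.89]
((np.float64(237.0), np.float64(237.0), np.float64(-237.0)), 72) [-0.31  0.34  0.02 -0.89 -1.05 -3.1 ] [ 0.658 -0.172  0.366] [ 0.5   0.54 -0.67]
-- 3.1
```

```bash
python3 -m creep '{"hand":[0,0,0,0,0,0,0,0,0,0],"translation":[[237,237,-237],[237,237,-237],[237,237,-237],[237,237,-237],[237,237,-237],[237,237,-237],[237,237,-237],[237,237,-237],[237,237,-237],[237,237,-237]],"yaw":[72,72,72,72,72,72,72,72,72,72]}' >/dev/null;  python3 go.py
```

```text
[ 0.664  -0.2749  0.3397] [ 2.8921 -0.6793  1.1291] j [-0.475  0.42   0.392 -0.69  -1.32  -3.096] F [0.25 0.76 0.07] w 0.0436 0.0 13.6
zdir [ 0.483  0.445 -0.754] xdir [0.333 0.703 0.628]
```

```bash
python3 -m creep '{"hand":[0,0,0,0,0],"translation":[[237,137,-237],[237,137,-237],[237,137,-237],[237,137,-237],[237,137,-237]],"yaw":[72,72,72,72,72]}' >/dev/null; python3 -m creep '{"hand":[1,1],"translation":[[0,0,0],[0,0,0]],"yaw":[0,0]}' >/dev/null; python3 go.py
```

```text
[ 0.5875 -0.3216  0.3347] [ 3.035  -0.9104  0.8012] j [-0.7    0.369  0.259 -0.922 -1.343 -3.096] F [ 0.13 -0.64  0.26] w 0.0504 0.0 14.1833
zdir [ 0.623  0.49  -0.61 ] xdir [0.427 0.441 0.79 ]
```

```bash
cat > plan4.py <<'E'
from sim import *
from h import *
S,D=load("scene"),load("side")
for n,a,b in(("looptop",(348.8,272),(366,184)),("hbot",(346.9,305.6),(364,228)),("cup",(345.5,316),(362,244))):
    print(n,tri(S,a,D,b))
from plant import bot
s=bot.sense();q0=s["joints"];R=Ro.from_euler("xyz",s["ee_rot"]).as_matrix();z=R[:,2]
xh=np.cross(np.cross(z,[0,0,1]),z);xh/=np.linalg.norm(xh)
for sg in(1,-1):
    Rg=np.c_[sg*xh,np.cross(z,sg*xh),z];q=q0.copy();q[5]=-3.05 if sg>0 else 0
    for p in([.5875,-.32,.335],[.56,-.1,.35],[.53,.03,.3],[.53,.03,.2],[.64,.126,.2],[.64,.126,.25],[.53,.03,.35],[.494,-.241,.35],[.494,-.241,.17]):
        q=solve(q,np.array(p),Rg,.6,False);pp,RR=fk(q);print(p,q.round(2),(1000*np.linalg.norm(pp-p)).round(1),np.degrees(np.arccos(np.clip(RR[:,2]@z,-1,1))).round(1))
E
python3 plan4.py
```

```text
looptop (array([0.64086724, 0.12239528, 0.32348583]), np.float64(0.0059256178870045135))
hbot (array([0.64687631, 0.12829891, 0.15368224]), np.float64(0.0035312640272376185))
cup (array([0.64509536, 0.12801656, 0.08816224]), np.float64(0.0017253753223517173))
[0.5875, -0.32, 0.335] [-0.59  0.38 -0.04 -1.03 -1.09 -2.96] 0.0 0.0
[0.56, -0.1, 0.35] [-0.21  0.08 -0.4  -1.11 -0.76 -3.1 ] 0.0 0.0
[0.53, 0.03, 0.3] [ 0.13 -0.03 -0.65 -1.35 -0.44 -3.04] 0.0 0.0
[0.53, 0.03, 0.2] [ 0.13  0.14 -0.8  -2.02 -0.48 -2.3 ] 0.0 0.0
[0.64, 0.126, 0.2] [ 0.32  0.28 -0.59 -2.17 -0.35 -2.29] 0.0 0.0
[0.64, 0.126, 0.25] [ 0.32  0.2  -0.53 -1.78 -0.29 -2.7 ] 0.0 0.0
[0.53, 0.03, 0.35] [ 0.11 -0.06 -0.61 -1.28 -0.48 -3.1 ] 20.3 1.8
[0.494, -0.241, 0.35] [-0.56  0.16 -0.3  -1.06 -1.04 -2.93] 0.0 0.0
[0.494, -0.241, 0.17] [-0.56  0.38 -0.53 -1.36 -0.88 -2.41] 0.0 0.0
[0.5875, -0.32, 0.335] [-0.59  0.38 -0.04 -1.03 -1.09  0.18] 0.0 0.0
[0.56, -0.1, 0.35] [-0.21  0.08 -0.4  -1.11 -0.76  0.04] 0.0 0.0
[0.53, 0.03, 0.3] [ 0.13 -0.03 -0.65 -1.35 -0.44  0.1 ] 0.0 0.0
[0.53, 0.03, 0.2] [ 0.13  0.14 -0.8  -2.02 -0.48  0.84] 0.0 0.0
[0.64, 0.126, 0.2] [ 0.32  0.28 -0.59 -2.17 -0.35  0.85] 0.0 0.0
[0.64, 0.126, 0.25] [ 0.32  0.2  -0.53 -1.78 -0.29  0.44] 0.0 0.0
[0.53, 0.03, 0.35] [ 0.13 -0.09 -0.56 -1.07 -0.49 -0.2 ] 0.0 0.0
[0.494, -0.241, 0.35] [-0.56  0.16 -0.3  -1.06 -1.04  0.21] 0.0 0.0
[0.494, -0.241, 0.17] [-0.56  0.38 -0.53 -1.36 -0.88  0.73] 0.0 0.0
```

```bash
python3 - <<'E'
s=open("kin.py").read()
s=s.replace("[-3.0791,.0761,-2.7993])]","""[-3.0791,.0761,-2.7993]),
([.119,.243,.467,.047,-1.687,-2.533],[.5935,-.1038,.5167],[3.0788,.0993,2.2873]),
([.099,.352,.573,-.092,-1.672,-3.096],[.6544,-.0676,.4773],[3.0165,-.0837,1.7354]),
([-.055,.48,.698,-.22,-1.635,-3.096],[.7178,-.1315,.4336],[2.9736,-.2069,1.6095]),
([-.179,.525,.641,-.373,-1.487,-3.096],[.7456,-.1774,.3708],[2.9164,-.3604,1.484]),
([-.475,.42,.392,-.69,-1.32,-3.096],[.664,-.2749,.3397],[2.8921,-.6793,1.1291]),
([-.7,.369,.259,-.922,-1.343,-3.096],[.5875,-.3216,.3347],[3.035,-.9104,.8012])]""")
s=s.replace("P0=np.array([.05,.3,.35,.03,.35,.25,0.,0,0,-.16])","P0=np.array([0,.16,.56,0,.3,.29,0.,1.57,0,-.1,-.06,.1,0])")
s=s.replace("o3,ty=P","o3,ty,w1,w2,w3=P")
s=s.replace("@f([S4,0,0],q[3])@f([0,-1,0],q[4]+o5)","@f([S4,0,0],q[3]);p=p+R@[w2,w1,w3]\n    R=R@f([0,-1,0],q[4]+o5)")
s=s.replace("for o in(0,1.57,3.14,-1.57)","for o in(1.57,-1.57)")
open("kin.py","w").write(s)
E
python3 kin.py
```

```text
1.0578035729583593 [ 2.0000e-04  1.6040e-01  5.6500e-01  2.0000e-04  9.5750e+00  2.9540e-01
  3.1413e+00  1.5707e+00 -3.1414e+00  1.0000e-04 -1.5990e-01 -9.9966e+00
 -2.0000e-04] 1 -1
[[ 0.   0.   0.1 -0.   0.   0. ]
 [-0.  -0.1  0.  -0.   0.   0. ]
 [-0.1  0.1 -0.1 -0.   0.   0. ]
 [ 0.3 -0.   0.4  0.  -0.  -0. ]
 [-0.1 -0.2 -0.2 -0.   0.1 -0. ]
 [-0.1 -0.  -0.1 -0.1  0.   0. ]
 [-0.1 -0.   0.2  0.1 -0.   0.1]
 [-0.  -0.1 -0.2 -0.   0.  -0. ]
 [-0.3 -0.3  0.   0.   0.   0.1]
 [ 0.2  0.1  0.3  0.1 -0.1  0. ]
 [ 0.1  0.3 -0.1 -0.1  0.   0. ]
 [ 0.2  0.2 -0.2  0.   0.   0. ]
 [ 0.1 -0.2 -0.4  0.1  0.   0. ]
 [ 0.   0.2  0.2 -0.   0.  -0.1]
 [-0.1  0.3  0.1  0.   0.  -0.1]
 [-0.1 -0.3  0.4 -0.1  0.  -0.1]
 [-0.1  0.3 -0.4  0.1  0.  -0. ]]
```

```bash
python3 plan4.py
```

```text
looptop (array([0.64086724, 0.12239528, 0.32348583]), np.float64(0.0059256178870045135))
hbot (array([0.64687631, 0.12829891, 0.15368224]), np.float64(0.0035312640272376185))
cup (array([0.64509536, 0.12801656, 0.08816224]), np.float64(0.0017253753223517173))
[0.5875, -0.32, 0.335] [-0.72  0.37  0.22 -0.95 -1.33 -3.1 ] 19.0 1.2
[0.56, -0.1, 0.35] [-0.46  0.12 -0.15 -1.04 -1.06 -3.1 ] 46.2 3.6
[0.53, 0.03, 0.3] [-0.21  0.05 -0.37 -1.14 -0.79 -3.1 ] 45.2 3.8
[0.53, 0.03, 0.2] [-0.15  0.13 -0.41 -1.16 -0.68 -3.08] 0.0 0.0
[0.64, 0.126, 0.2] [ 0.05  0.29 -0.25 -1.25 -0.52 -3.1 ] 20.3 2.0
[0.64, 0.126, 0.25] [ 0.03  0.25 -0.25 -1.25 -0.55 -3.1 ] 42.4 4.1
[0.53, 0.03, 0.35] [-0.25  0.02 -0.34 -1.13 -0.85 -3.1 ] 68.9 5.7
[0.494, -0.241, 0.35] [-0.72  0.16 -0.01 -0.95 -1.32 -3.1 ] 10.9 0.7
[0.494, -0.241, 0.17] [-0.73  0.36 -0.19 -1.05 -1.12 -2.77] 0.0 0.0
[0.5875, -0.32, 0.335] [-0.7   0.37  0.26 -0.92 -1.34 -0.04] 0.0 0.0
[0.56, -0.1, 0.35] [-0.35  0.08 -0.09 -0.9  -1.04 -0.21] 0.0 0.0
[0.53, 0.03, 0.3] [-0.05 -0.03 -0.33 -0.91 -0.72 -0.32] 0.0 0.0
[0.53, 0.03, 0.2] [-0.15  0.13 -0.41 -1.16 -0.68  0.07] 0.0 0.0
[0.64, 0.126, 0.2] [ 0.12  0.26 -0.23 -1.09 -0.48 -0.18] 0.0 0.0
[0.64, 0.126, 0.25] [ 0.17  0.2  -0.21 -0.93 -0.49 -0.39] 0.0 0.0
[0.53, 0.03, 0.35] [-0.01 -0.08 -0.27 -0.8  -0.76 -0.47] 0.0 0.0
[0.494, -0.241, 0.35] [-0.7   0.15  0.01 -0.93 -1.32 -0.01] 0.0 0.0
[0.494, -0.241, 0.17] [-0.73  0.36 -0.19 -1.05 -1.12  0.37] 0.0 0.0
```

```bash
python3 go.py "[.53,.03,.3]"
cat > chk.py <<'E'
from sim import *
from plant import bot
q=bot.sense()["joints"];p,R=fk(q);print(p.round(4),(p-bot.sense()["tool_pos"]).round(4))
E
python3 chk.py
```

```text
tool shift mm [ 103.  -304.4  157.6]
[ 0.5875 -0.3216  0.3347] [ 3.035  -0.9104  0.8012] j [-0.7    0.369  0.259 -0.922 -1.343 -3.096] F [ 0.13 -0.64  0.26] w 0.0504 0.0 14.1833
zdir [ 0.623  0.49  -0.61 ] xdir [0.427 0.441 0.79 ]
[ 0.5874 -0.3216  0.3346] [-0.0001 -0.0001 -0.0001]
```

```bash
python3 -m creep '{"hand":[1,1,1,1,1,1,1,1,1,1],"translation":[[0,0,0],[0,0,0],[10,-30,15],[20,-65,33],[34,-100,52],[47,-140,72],[60,-180,92],[75,-220,115],[88,-260,135],[103,-304,158]],"yaw":[-180,-180,-180,-180,-180,-180,-180,-180,-180,-180]}' >/dev/null; python3 go.py;python3 -m creep '{"hand":[1,1,1,1,1,1,1,1,1,1],"translation":[[0,0,0],[0,0,0],[0,0,0],[0,0,0],[0,0,0],[0,0,0],[0,0,0],[0,0,0],[0,0,0],[0,0,0]],"yaw":[-108,-108,-108,-108,-108,-108,-108,-108,-108,-108]}' >/dev/null; python3 go.py
```

```text
[ 0.5259 -0.0435  0.2152] [-2.0608 -0.8401 -0.7697] j [-0.601  0.207 -0.554 -1.709 -0.959 -3.096] F [ 0.58  1.85 -0.05] w 0.087 0.0 15.0167
zdir [ 0.866  0.39  -0.314] xdir [ 0.479 -0.464  0.745]
[ 0.5266 -0.0446  0.2158] [ 2.1056 -0.9074  1.56  ] j [-0.602  0.208 -0.549 -1.704 -0.962 -1.84 ] F [0.63 0.72 0.36] w 0.0872 0.0 15.85
zdir [ 0.865  0.392 -0.314] xdir [0.007 0.616 0.788]
```

```bash
sed -i 's/q\[5\]=-3.05 if sg>0 else 0/q[5]=-2.9 if sg>0 else 0/' plan4.py
cat >> plan4.py <<'E'
print(R)
for sg in(1,-1):
    Rg=np.c_[sg*xh,np.cross(z,sg*xh),z];print("yaw deg",np.degrees((Ro.from_matrix(R).inv()*Ro.from_matrix(Rg)).as_rotvec()).round(1))
E
python3 plan4.py
```

```text
looptop (array([0.64086724, 0.12239528, 0.32348583]), np.float64(0.0059256178870045135))
hbot (array([0.64687631, 0.12829891, 0.15368224]), np.float64(0.0035312640272376185))
cup (array([0.64509536, 0.12801656, 0.08816224]), np.float64(0.0017253753223517173))
[0.5875, -0.32, 0.335] [-0.85  0.33  0.05 -1.33 -1.21 -2.95] 0.0 0.0
[0.56, -0.1, 0.35] [-0.55  0.04 -0.28 -1.41 -0.92 -2.98] 0.0 0.0
[0.53, 0.03, 0.3] [-0.33 -0.03 -0.5  -1.62 -0.71 -2.79] 0.0 0.0
[0.53, 0.03, 0.2] [-0.48  0.22 -0.64 -1.89 -0.9  -2.28] 0.0 0.0
[0.64, 0.126, 0.2] [-0.2   0.34 -0.48 -2.13 -0.72 -2.22] 0.0 0.0
[0.64, 0.126, 0.25] [-0.14  0.23 -0.41 -1.98 -0.59 -2.46] 0.0 0.0
[0.53, 0.03, 0.35] [-0.23 -0.12 -0.43 -1.45 -0.63 -3.06] 0.0 0.0
[0.494, -0.241, 0.35] [-0.89  0.13 -0.18 -1.33 -1.24 -2.91] 0.0 0.0
[0.494, -0.241, 0.17] [-0.94  0.44 -0.34 -1.47 -1.21 -2.41] 0.0 0.0
[0.5875, -0.32, 0.335] [-0.85  0.33  0.05 -1.33 -1.21  0.19] 0.0 0.0
[0.56, -0.1, 0.35] [-0.55  0.04 -0.28 -1.41 -0.92  0.16] 0.0 0.0
[0.53, 0.03, 0.3] [-0.33 -0.03 -0.5  -1.62 -0.71  0.35] 0.0 0.0
[0.53, 0.03, 0.2] [-0.48  0.22 -0.64 -1.89 -0.9   0.86] 0.0 0.0
[0.64, 0.126, 0.2] [-0.2   0.34 -0.48 -2.13 -0.72  0.92] 0.0 0.0
[0.64, 0.126, 0.25] [-0.14  0.23 -0.41 -1.98 -0.59  0.68] 0.0 0.0
[0.53, 0.03, 0.35] [-0.23 -0.12 -0.43 -1.45 -0.63  0.09] 0.0 0.0
[0.494, -0.241, 0.35] [-0.89  0.13 -0.18 -1.33 -1.24  0.23] 0.0 0.0
[0.494, -0.241, 0.17] [-0.94  0.44 -0.34 -1.47 -1.21  0.73] 0.0 0.0
[[ 0.00666425  0.50229699  0.86466948]
 [ 0.61575622 -0.68337202  0.39223329]
 [ 0.78790854  0.52981167 -0.31384666]]
yaw deg [ 0.   0.  33.9]
yaw deg [  -0.     0.  -146.1]
```

```bash
python3 -m creep '{"hand":[1,1,1,1,1,1,1],"translation":[[0,0,0],[0,0,0],[0,0,0],[0,0,0],[0,0,0],[0,0,0],[0,0,0]],"yaw":[34,34,34,34,34,34,34]}' >/dev/null; python3 go.py
python3 - <<'E'
from plant import bot
import cv2,numpy as np
s=bot.sense();c=bot.read_camera("wrist");np.savez("w3.npz",tool_pos=s["tool_pos"],ee_rot=s["ee_rot"],**c)
cv2.imwrite("pics/w3.png",c["color"][...,::-1])
from sim import *
for q in([-.2,.34,-.48,-2.13,-.72,-2.22],[-.94,.44,-.34,-1.47,-1.21,-2.41],[-.89,.13,-.18,-1.33,-1.24,-2.91]):
    f=lambda ax,t:Ro.from_rotvec(np.array(ax,float)*t).as_matrix()
    R=f([0,0,1],q[0])@f([0,1,0],q[1]);el=R@[0,0,.565]+[0,0,.1604]
    p,T=fk(q);w=p-.2954*T[:,2];R=R@f([0,-1,0],q[2]);fe=el+R@[.4216,0,0];print("elbow",el.round(2),"forearm end",fe.round(2),"wrist",w.round(2))
E
```

```text
[ 0.5259 -0.0444  0.2152] [-3.1201 -1.2508  0.403 ] j [-0.603  0.208 -0.551 -1.704 -0.962 -2.437] F [-0.58 -0.18 -0.47] w 0.0873 0.0 16.4333
zdir [ 0.865  0.392 -0.314] xdir [0.289 0.123 0.949]
elbow [ 0.18 -0.04  0.69] forearm end [ 0.47 -0.09  0.38] wrist [0.39 0.01 0.29]
elbow [ 0.14 -0.19  0.67] forearm end [ 0.32 -0.44  0.38] wrist [ 0.24 -0.36  0.26]
elbow [ 0.05 -0.06  0.72] forearm end [ 0.3  -0.37  0.59] wrist [ 0.24 -0.36  0.44]
```

View pics/w3.png

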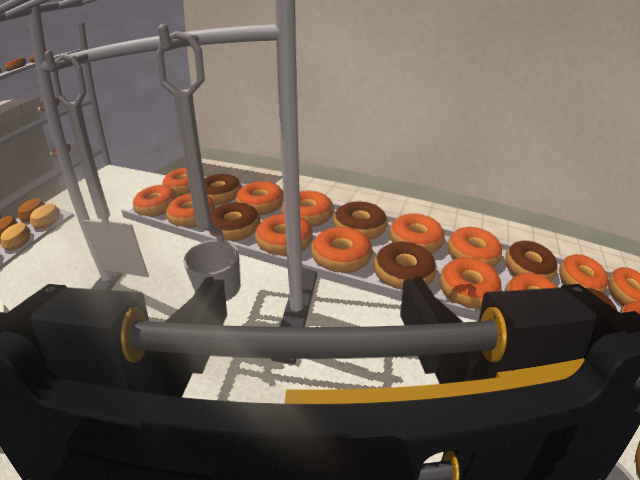

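The wrist view shows the ladle loop at (180,55), its handle from (184,93) to (203,228), and the cup at (212,262). The turner hangs at left with its handle from about (75,105) to (103,220).

```bash
cat > lad.py <<'E'
from h import *
def vline(rays):
    # vertical line XY nearest to rays (o,d): horizontal normal constraint
    A=[];b=[]
    for o,d in rays:
        n=np.array([-d[1],d[0]])/np.hypot(d[0],d[1]);A.append(n);b.append(n@o[:2])
    A=np.array(A);b=np.array(b);x=np.linalg.lstsq(A,b,rcond=None)[0];print("XY",x.round(4),"res mm",((A@x-b)*1000).round(1))
    for o,d in rays:
        t=((x-o[:2])@d[:2])/(d[:2]@d[:2]);print("  z",(o+t*d)[2].round(4))
    return x
E
python3 - <<'E'
from lad import *
S,D=load("scene"),load("side");w=load("w3")
r=[wray(w,w,u) for u in((184,93),(203,228),(194,160),(212,262))]
sc=[ray(S,u) for u in((346.9,305.6),(345.5,316))];sd=[ray(D,u) for u in((364,228),(362,244))]
vline(r+sc+sd);vline(r+sc);vline(r+sd)
E
python3 go.py "[.52,.065,.2]"
```

```text
XY [0.6471 0.129 ] res mm [ 0.7 -2.1  1.  -0.1  0.2 -0.5  1.4 -1. ]
  z 0.2764
  z 0.1409
  z 0.2139
  z 0.097
  z 0.1569
  z 0.0931
  z 0.1517
  z 0.0863
XY [0.6467 0.1289] res mm [ 0.8 -1.9  1.2  0.   0.4 -0.3]
  z 0.2765
  z 0.1412
  z 0.214
  z 0.0973
  z 0.1562
  z 0.0924
XY [0.6473 0.1295] res mm [ 0.8 -2.   1.1 -0.   1.2 -1.2]
  z 0.2763
  z 0.1406
  z 0.2137
  z 0.0966
  z 0.1513
  z 0.0858
tool shift mm [  -2.3 -101.7   42.8]
[ 0.5255 -0.0442  0.2149] [-3.1169 -1.2504  0.3996] j [-0.603  0.208 -0.552 -1.704 -0.962 -2.437] F [ 0.18  0.97 -0.13] w 0.087 0.0 16.4833
zdir [ 0.864  0.392 -0.315] xdir [0.29  0.123 0.949]
```

```bash
python3 go.py "[.515,.069,.2]" "[.654,.132,.198]"
```

```text
tool shift mm [  -3.3 -107.4   40. ]
tool shift mm [  42.8 -107.8  185.5]
[ 0.5255 -0.0442  0.2149] [-3.1169 -1.2504  0.3996] j [-0.603  0.208 -0.552 -1.704 -0.962 -2.437] F [ 0.18  0.97 -0.13] w 0.087 0.0 16.4833
zdir [ 0.864  0.392 -0.315] xdir [0.29  0.123 0.949]
```

```bash
python3 -m creep '{"hand":[1,1,1,1,1,1,1,1,1,1],"translation":[[-1,-36,13],[-2,-72,27],[-3,-107,40],[-3,-107,40],[5,-107,64],[13,-107,88],[21,-107,112],[28,-107,136],[36,-107,160],[43,-108,185]],"yaw":[0,0,0,0,0,0,0,0,0,0]}' 40; python3 -m creep '{"hand":[1,1],"translation":[[0,0,0],[0,0,0]],"yaw":[0,0]}'>/dev/null; python3 go.py "[.654,.132,.198]";  python3 - <<'E'
from plant import bot
import cv2,numpy as np
s=bot.sense();c=bot.read_camera("wrist");np.savez("w4.npz",tool_pos=s["tool_pos"],ee_rot=s["ee_rot"],**c)
cv2.imwrite("pics/w4.png",c["color"][...,::-1])
E
```

```text
time: 17.32
tool_pos: [0.6545, 0.1326, 0.1983]
ee_rot: [-3.11, -1.25, 0.392]
contact_force: [0.9, -0.4, 0.4]
width: 0.087
grip_force: 0.0
tool shift mm [ 0.4  0.8 -0.1]
[0.6537 0.1327 0.1976] [-3.1071 -1.2496  0.3906] j [-0.179  0.357 -0.458 -2.148 -0.701 -2.232] F [-0.49 -0.12 -0.19] w 0.087 0.0 17.4833
zdir [ 0.864  0.393 -0.316] xdir [0.292 0.12  0.949]
```

View pics/w4.png

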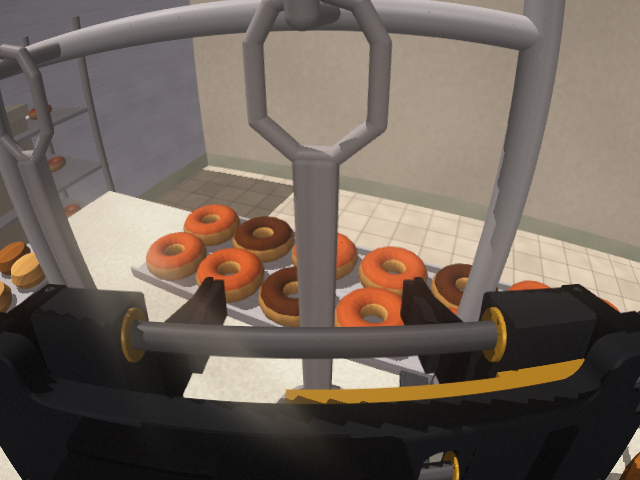

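The handle is centred between the open fingers, at column 315 with the finger pads at about 215 and 412. Closing.

```bash
python3 -m creep '{"hand":[-1,-1,-1,-1,-1,-1,-1,-1,-1,-1],"translation":[[0,0,0],[0,0,0],[0,0,0],[0,0,0],[0,0,0],[0,0,0],[0,0,0],[0,0,0],[0,0,0],[0,0,0]],"yaw":[0,0,0,0,0,0,0,0,0,0]}' 45 >/dev/null; python3 -m creep '{"hand":[-1,-1,-1,-1,-1,-1],"translation":[[0,0,0],[0,0,0],[0,0,0],[0,0,0],[0,0,0],[0,0,0]],"yaw":[0,0,0,0,0,0]}'; python3 go.py "[.6537,.1327,.2216]"  "[.594,.117,.2216]"
```

```text
time: 18.87
tool_pos: [0.6527, 0.132, 0.1975]
ee_rot: [-3.1, -1.249, 0.381]
contact_force: [-0.4, -0.3, 1.0]
width: 0.0134
grip_force: 43.9
tool shift mm [23.3 -0.6 -6.4]
tool shift mm [  3.9 -10.6 -64.2]
[0.6527 0.132  0.1975] [-3.0998 -1.2487  0.381 ] j [-0.18   0.356 -0.461 -2.149 -0.701 -2.233] F [-0.37 -0.34  0.98] w 0.0134 43.87960819294676 18.8667
zdir [ 0.864  0.391 -0.316] xdir [0.294 0.118 0.949]
```

```bash
python3 -m creep '{"hand":[-1,-1,-1,-1,-1],"translation":[[6,0,-2],[12,0,-4],[18,0,-5],[23,-1,-7],[23,-1,-7]],"yaw":[0,0,0,0,0]}'; python3 -m creep '{"hand":[-1,-1],"translation":[[0,0,0],[0,0,0]],"yaw":[0,0]}';python3 go.py "[.594,.117,.2216]"
```

```text
time: 19.28
tool_pos: [0.653, 0.1332, 0.2227]
ee_rot: [-3.103, -1.25, 0.385]
contact_force: [-0.2, 0.4, -1.4]
width: 0.013
grip_force: 43.9
time: 19.45
tool_pos: [0.6526, 0.1329, 0.2208]
ee_rot: [-3.099, -1.248, 0.38]
contact_force: [0.2, 0.2, -1.6]
width: 0.0134
grip_force: 43.9
tool shift mm [-18.4  -9.4 -57. ]
[0.6526 0.1329 0.2208] [-3.0992 -1.2475  0.3805] j [-0.155  0.303 -0.427 -2.084 -0.639 -2.339] F [ 0.16  0.18 -1.6 ] w 0.0134 43.87519493495347 19.45
zdir [ 0.864  0.391 -0.317] xdir [0.295 0.118 0.948]
```

```bash
python3 -m creep '{"hand":[-1,-1,-1],"translation":[[-4,-2,-13],[-8,-4,-26],[-10,-5,-32]],"yaw":[0,0,0]}'; python3 -m creep '{"hand":[-1,-1,-1,-1],"translation":[[-4,-2,-13],[-8,-4,-26],[-13,-6,-40],[-16,-8,-50]],"yaw":[0,0,0,0]}';python3 go.py "[.502,-.05,.34]" "[.502,-.238,.34]";  python3 - <<'E'
from plant import bot
import cv2,numpy as np
s=bot.sense();c=bot.read_camera("wrist");np.savez("w5.npz",tool_pos=s["tool_pos"],ee_rot=s["ee_rot"],**c)
b=bot.read_camera("side");a=bot.read_camera("scene")
im=np.zeros((600,800,3),np.uint8);im[:300,:400]=cv2.resize(c["color"],(400,300),interpolation=3);im[:300,400:]=cv2.resize(b["color"],(400,300),interpolation=3)
im[300:,400:]=cv2.resize(b["color"][100:280,260:500],(400,300),interpolation=3);im[300:,:400]=cv2.resize(a["color"][200:380,220:460],(400,300),interpolation=3)
cv2.imwrite("pics/m5.png",im[...,::-1])
E
```

```text
time: 19.7
tool_pos: [0.6187, 0.1235, 0.221]
ee_rot: [-3.098, -1.246, 0.379]
contact_force: [-0.4, -0.1, -2.4]
width: 0.0134
grip_force: 43.9
time: 20.03
tool_pos: [0.568, 0.1093, 0.2223]
ee_rot: [-3.098, -1.247, 0.379]
contact_force: [0.0, -0.5, -1.2]
width: 0.0133
grip_force: 43.9
tool shift mm [  73.4  116.8 -156.7]
tool shift mm [  51.2  288.5 -230.1]
[0.568  0.1093 0.2223] [-3.0984 -1.2475  0.3793] j [-0.251  0.191 -0.594 -2.037 -0.726 -2.315] F [ 0.03 -0.53 -1.22] w 0.0133 43.92219119516085 20.0333
zdir [ 0.864  0.391 -0.317] xdir [0.295 0.118 0.948]
```

View pics/m5.png

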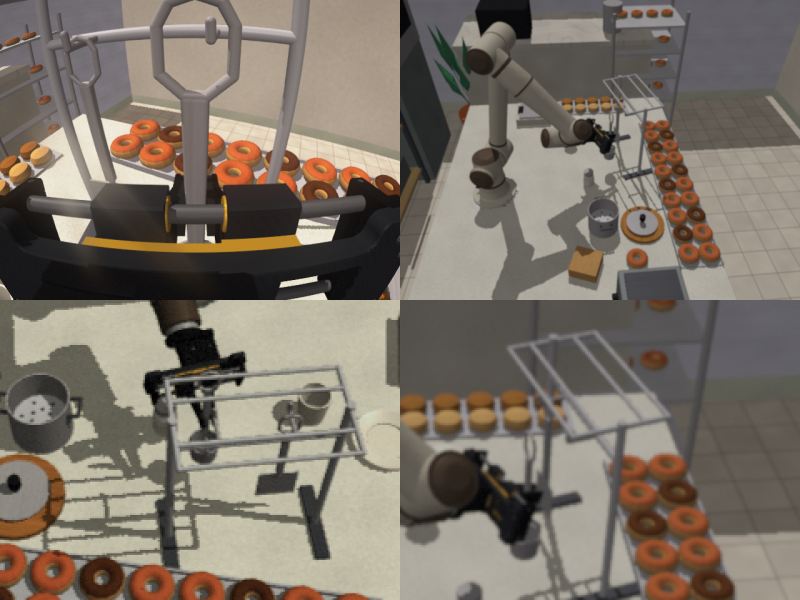

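The ladle is clear of the hook and held upright, and the turner still hangs. The open pot is at about (40,410) in the lower-left crop. I'll check that the carry path is reachable.

```bash
cat > plan5.py <<'E'
from sim import *
from plant import bot
s=bot.sense();q=s["joints"];p0,R=fk(q)
for p in([.5,.06,.25],[.47,-.02,.29],[.48,-.12,.29],[.501,-.238,.29],[.501,-.238,.22],[.501,-.238,.18],[.501,-.238,.15]):
    q=solve(q,np.array(p),R,.6,False);pp,RR=fk(q);print(p,q.round(2),(1000*np.linalg.norm(pp-p)).round(1),"shift",(R.T@(np.array(p)-s["tool_pos"])*1000).round(0))
E
python3 plan5.py
```

```text
[0.5, 0.06, 0.25] [-0.37  0.02 -0.64 -1.8  -0.77 -2.53] 0.0 shift [ -1.  16. -88.]
[0.47, -0.02, 0.29] [-0.54 -0.07 -0.57 -1.54 -0.9  -2.77] 0.0 shift [  19.   77. -157.]
[0.48, -0.12, 0.29] [-0.75  0.05 -0.45 -1.45 -1.08 -2.75] 0.0 shift [  10.  172. -188.]
[0.501, -0.238, 0.29] [-0.89  0.22 -0.25 -1.38 -1.21 -2.77] 0.0 shift [   3.  288. -216.]
[0.501, -0.238, 0.22] [-0.91  0.34 -0.31 -1.44 -1.2  -2.57] 0.0 shift [ -64.  289. -194.]
[0.501, -0.238, 0.18] [-0.93  0.42 -0.33 -1.47 -1.2  -2.46] 0.0 shift [-102.  290. -181.]
[0.501, -0.238, 0.15] [-0.94  0.48 -0.34 -1.5  -1.2  -2.38] 0.0 shift [-130.  290. -171.]
```

```bash
python3 -m creep '{"hand":[-1,-1,-1,-1,-1,-1,-1,-1,-1,-1],"translation":[[0,5,-30],[0,10,-60],[0,16,-88],[6,36,-111],[13,57,-134],[19,77,-157],[17,102,-165],[14,127,-173],[12,150,-180],[10,172,-188]],"yaw":[0,0,0,0,0,0,0,0,0,0]}'; python3 -m creep '{"hand":[-1,-1,-1,-1,-1,-1],"translation":[[-2,29,-7],[-4,58,-14],[-6,90,-22],[-7,116,-28],[-7,116,-28],[-7,116,-28]],"yaw":[0,0,0,0,0,0]}'; python3 go.py "[.501,-.238,.29]" "[.501,-.238,.2]";  python3 - <<'E'
from plant import bot
import cv2,numpy as np
s=bot.sense();c=bot.read_camera("wrist");b=bot.read_camera("side");a=bot.read_camera("scene");np.savez("scene6.npz",**a);np.savez("side6.npz",**b)
im=np.zeros((600,800,3),np.uint8);im[:300,:400]=cv2.resize(c["color"],(400,300),interpolation=3);im[:300,400:]=cv2.resize(b["color"],(400,300),interpolation=3)
im[300:,400:]=cv2.resize(b["color"][260:410,230:430],(400,300),interpolation=3);im[300:,:400]=cv2.resize(a["color"][180:330,150:350],(400,300),interpolation=3)
cv2.imwrite("pics/m6.png",im[...,::-1])
E
```

```text
time: 21.02
tool_pos: [0.4807, -0.1215, 0.2904]
ee_rot: [-3.102, -1.25, 0.383]
contact_force: [0.9, -0.1, -1.5]
width: 0.0132
grip_force: 44.1
time: 21.52
tool_pos: [0.502, -0.239, 0.29]
ee_rot: [-3.098, -1.25, 0.378]
contact_force: [-0.6, 0.1, -1.9]
width: 0.0135
grip_force: 44.1
tool shift mm [-0.2 -1.3 -0.5]
tool shift mm [-85.6  -0.   27.9]
[ 0.502 -0.239  0.29 ] [-3.0978 -1.2496  0.3785] j [-0.893  0.22  -0.243 -1.381 -1.21  -2.769] F [-0.6   0.08 -1.92] w 0.0135 44.09836169998016 21.5167
zdir [ 0.865  0.391 -0.315] xdir [0.293 0.117 0.949]
```

View pics/m6.png

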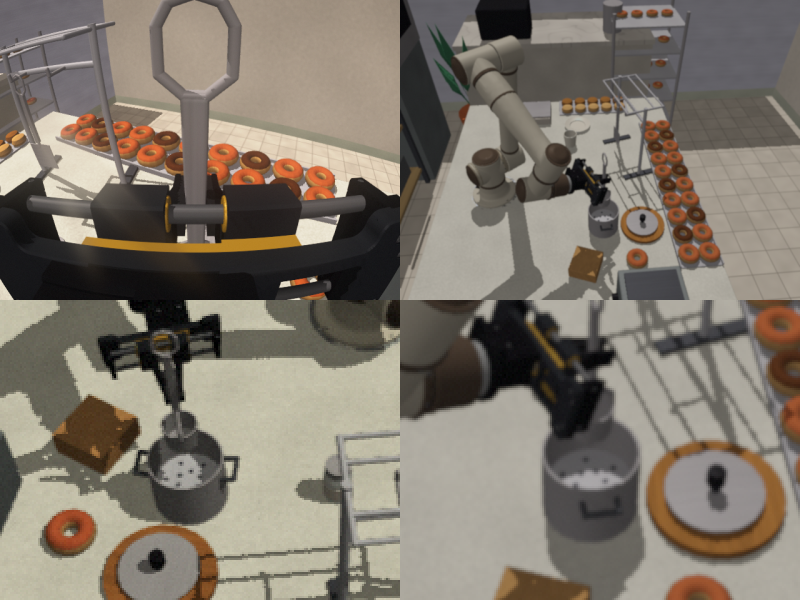

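The cup, at (180,425) in the lower-left crop, hangs just above the pot opening, whose rim centre is near (187,452). I'll check both numerically.

Run:
```python
from h import *
S,D=load("scene6"),load("side6")
print("cup rim",plane(S,(240,242),.2),"pot rim",plane(S,(150+187/2,180+152/2),.11), plane(D,(230+591/2-200,260+150/2),.11))
# pot rim by depth points
for c in(S,D):
    P=cloud(c);m=(abs(P[...,2]-.110)<.006)&(np.hypot(P[...,0]-.494,P[...,1]+.241)<.075)
    q=P[m][:,:2].astype(np.float32);print(len(q),cv2.minEnclosingCircle(q) if len(q)>3 else "")
    m=(P[...,2]>.15)&(P[...,2]<.2)&(np.hypot(P[...,0]-.494,P[...,1]+.241)<.045);q=P[m];print("cup pts",len(q),np.median(q,0),q.min(0),q.max(0)) if m.any() else 0
```

```text
cup rim [ 0.49066067 -0.2388506   0.2       ] pot rim [ 0.48062733 -0.23896023  0.11      ] [ 0.49384144 -0.2405399   0.11      ]
140 ((0.49548277258872986, -0.2391538918018341), 0.06785880029201508)
cup pts 252 [ 0.48509484 -0.23974618  0.17882647] [ 0.46072372 -0.26871596  0.15312984] [ 0.52285404 -0.2125948   0.19987336]
243 ((0.49410951137542725, -0.2422408163547516), 0.06732302159070969)
cup pts 230 [ 0.50419149 -0.25863967  0.17609164] [ 0.47040663 -0.27237693  0.15611639] [ 0.5208381  -0.21840119  0.19997861]
```

```bash
python3 -m creep '{"hand":[-1,-1,-1,-1,-1,-1,-1],"translation":[[-20,0,6],[-40,0,13],[-60,1,20],[-80,1,26],[-88,1,29],[-88,1,29],[-88,1,29]],"yaw":[0,0,0,0,0,0,0]}'; python3 -m creep '{"hand":[-1,-1,-1,-1],"translation":[[-4,0,1.3],[-8,0,2.6],[-10,0,3.2],[-10,0,3.2]],"yaw":[0,0,0,0]}' ; python3 -m creep '{"hand":[-1,-1,-1],"translation":[[-2,0,0.6],[-3,0,1],[-3,0,1]],"yaw":[0,0,0]}'
```

```text
time: 22.25
tool_pos: [0.5009, -0.237, 0.1982]
ee_rot: [-3.1, -1.249, 0.381]
contact_force: [-0.9, -1.0, -0.8]
width: 0.0133
grip_force: 44.1
time: 22.58
tool_pos: [0.5004, -0.2372, 0.1872]
ee_rot: [-3.1, -1.249, 0.381]
contact_force: [-0.9, 0.8, -1.3]
width: 0.0132
grip_force: 44.1
time: 22.83
tool_pos: [0.5003, -0.2373, 0.1839]
ee_rot: [-3.099, -1.249, 0.38]
contact_force: [0.1, 0.3, -1.4]
width: 0.0131
grip_force: 44.1
```

Still hanging free. I'll feel downward in 3 mm steps, several calls at a time, with room to stop.

```bash
python3 -m creep '{"hand":[-1,-1,-1],"translation":[[-2,0,0.6],[-3,0,1],[-3,0,1]],"yaw":[0,0,0]}' | grep -E "pos|contact"; python3 -m creep '{"hand":[-1,-1,-1],"translation":[[-2,0,0.6],[-3,0,1],[-3,0,1]],"yaw":[0,0,0]}'| grep -E "pos|contact"
```

```text
tool_pos: [0.5003, -0.2372, 0.1805]
contact_force: [-0.6, 0.4, -1.2]
tool_pos: [0.5003, -0.2371, 0.1774]
contact_force: [-0.1, -0.2, -2.2]
```

```bash
python3 -m creep '{"hand":[-1,-1,-1],"translation":[[-2,0,0.6],[-3,0,1],[-3,0,1]],"yaw":[0,0,0]}' | grep -E "pos|contact"
```

```text
tool_pos: [0.5011, -0.2369, 0.1768]
contact_force: [-2.3, 0.1, 6.3]
```

Contact at TCP z 0.177, with the vertical force up from -1.6 to +6.3 N. That puts the plate near 43 mm, within the range given. I'll ease off slightly and let go.

```bash
python3 -m creep '{"hand":[-1,-1,-1],"translation":[[1.5,0,-0.5],[1.5,0,-0.5],[1.5,0,-0.5]],"yaw":[0,0,0]}' | grep -E "pos|contact";  python3 -m creep '{"hand":[-0.5,0,0,0,0,0,0,0,0,0],"translation":[[0,0,0],[0,0,0],[0,0,0],[0,0,0],[0,0,0],[0,0,0],[0,0,0],[0,0,0],[0,0,0],[0,0,0]],"yaw":[0,0,0,0,0,0,0,0,0,0]}'; python3 go.py
python3 - <<'E'
from plant import bot
import cv2,numpy as np
c=bot.read_camera("wrist");b=bot.read_camera("side");a=bot.read_camera("scene")
im=np.zeros((600,800,3),np.uint8);im[:300,:400]=cv2.resize(c["color"],(400,300),interpolation=3);im[:300,400:]=cv2.resize(b["color"],(400,300),interpolation=3)
im[300:,400:]=cv2.resize(b["color"][260:410,230:430],(400,300),interpolation=3);im[300:,:400]=cv2.resize(a["color"][180:330,150:350],(400,300),interpolation=3)
cv2.imwrite("pics/m7.png",im[...,::-1])
E
```

```text
tool_pos: [0.5006, -0.2371, 0.1767]
contact_force: [0.1, 0.2, 1.7]
time: 24.67
tool_pos: [0.5004, -0.2372, 0.1761]
ee_rot: [-3.1, -1.249, 0.381]
contact_force: [-0.1, 0.3, -0.6]
width: 0.044
grip_force: 0.0
[ 0.5004 -0.2372  0.1761] [-3.1001 -1.2488  0.3813] j [-0.928  0.425 -0.335 -1.476 -1.196 -2.45 ] F [-0.09  0.26 -0.64] w 0.044 0.0 24.6667
zdir [ 0.864  0.391 -0.316] xdir [0.294 0.118 0.949]
```

View pics/m7.png

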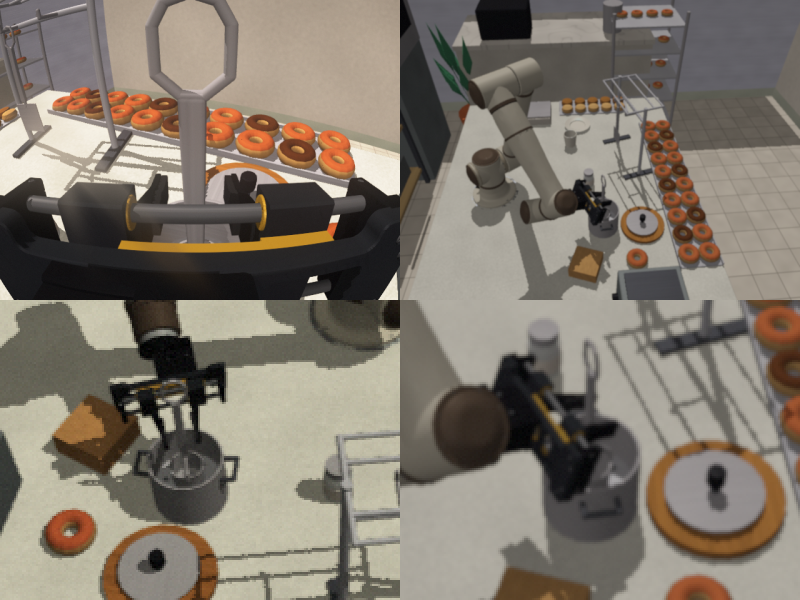

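Run:
```python
from sim import *
from plant import bot
s=bot.sense();q=s["joints"];p0,R=fk(q)
for k in range(1,7):
    p=p0+R@[0,0,-.03*k];q=solve(q,p,R,.6,False);pp,RR=fk(q);print(p.round(3),q.round(2),(1000*np.linalg.norm(pp-p)).round(1))
```

```text
[ 0.474 -0.249  0.186] [-0.98  0.4  -0.34 -1.44 -1.24 -2.46] 0.0
[ 0.448 -0.261  0.195] [-1.03  0.38 -0.34 -1.4  -1.28 -2.48] 0.0
[ 0.422 -0.272  0.205] [-1.08  0.36 -0.34 -1.36 -1.32 -2.49] 0.0
[ 0.397 -0.284  0.214] [-1.14  0.34 -0.33 -1.32 -1.37 -2.51] 0.0
[ 0.371 -0.296  0.224] [-1.19  0.33 -0.32 -1.29 -1.41 -2.52] 0.0
[ 0.345 -0.308  0.233] [-1.25  0.32 -0.31 -1.25 -1.46 -2.53] 0.0
```

```bash
python3 -m creep '{"hand":[0,0,0,0,0,0,0,0,0,0],"translation":[[0,0,-10],[0,0,-25],[0,0,-40],[0,0,-55],[0,0,-70],[0,0,-90],[0,0,-115],[0,0,-140],[0,0,-140],[0,0,-140]],"yaw":[0,0,0,0,0,0,0,0,0,0]}'
python3 - <<'E'
from plant import bot
import cv2,numpy as np
c=bot.read_camera("wrist");b=bot.read_camera("side");a=bot.read_camera("scene")
im=np.zeros((600,800,3),np.uint8);im[:300,:400]=cv2.resize(c["color"],(400,300),interpolation=3);im[:300,400:]=cv2.resize(b["color"],(400,300),interpolation=3)
im[300:,400:]=cv2.resize(b["color"][260:410,230:430],(400,300),interpolation=3);im[300:,:400]=cv2.resize(a["color"][180:330,150:350],(400,300),interpolation=3)
cv2.imwrite("pics/m8.png",im[...,::-1])
E
```

```text
time: 25.65
tool_pos: [0.3786, -0.2929, 0.221]
ee_rot: [-3.104, -1.249, 0.383]
contact_force: [0.4, 0.3, 0.1]
width: 0.0436
grip_force: 0.0
```

View pics/m8.png

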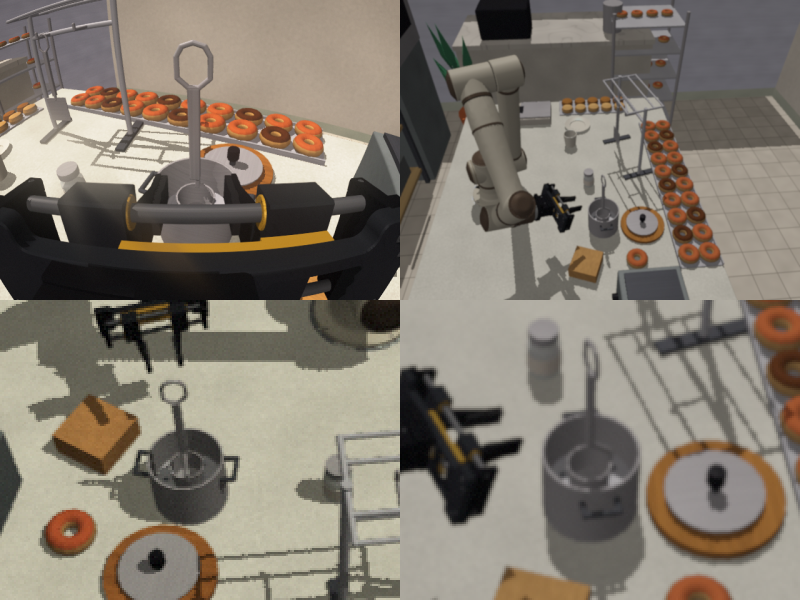

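The ladle stands upright in the pot at about (590,400) in the lower-right crop. The lid lies flat on the board, the turner still hangs, and the gripper is clear.

```bash
python3 -c "
from plant import bot
print(bot.sign_off())"
```

```text
the job is handed in; nothing more can be done
None
```

I handed the job in at about 26 s of the 72 s: the lid lies flat on the board, the ladle stands upright in the open pot on the plate (felt at about 43 mm), the turner still hangs, and the last pictures show nothing else shifted; the tilt needed to reach under the shelf, which the move command doesn't offer, came from commanding poses out of reach and past the last joint's range.

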